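Lay the tea board to its drawn outlines

TASK

Lay the tea things out on the serving board: put the espresso cup, the lemon, the kitchen timer and the teaspoon each down squarely on the white card coaster that has its own outline drawn on it, filling the outline and lying the same way round (cup handle over the drawn handle, spoon bowl over the drawn bowl, lemon along the drawn oval). Keep the cup upright all the time, and leave everything resting there, let go.

Things in the scene. Friction and masses are not known exactly. Their poses are not given: they have to be found in the camera images.
- cup: Small espresso cup, white outside, green inside, open, 50 mm high; bowl 60 mm across at the rim, foot 42 mm; its axis at y = +13 mm in the cup frame. One handle along the cup's -y, out to y = -44 mm, 12 mm thick in x, 16 to 48 mm above the underside. Origin: on the underside, midway along the 87 mm overall length; z up. Can be pinched across the bowl along its x at y = +13 mm, 35 to 45 mm up.
- cup_handle (a point): The point on the cup's handle at (0, -38, 40) mm in the cup's frame; shows which way the handle points.
- lemon: Whole lemon lying on its side, 78 mm long along its own x, 55 mm wide in y, 56 mm high. Origin: at the middle of its underside; its middle is 28 mm above that. Either end may point either way.
- timer: Round wind-up kitchen timer with a ribbed domed top, 60 mm across, 48 mm high; the round base is 17 mm high and the top does not turn. Origin: centre of its underside, z up.
- spoon: Steel teaspoon lying flat, bowl up, 130 mm long along its own x, bowl at the +x end (27 mm wide), 11 mm high. Origin: on its underside at mid-length, z up. To the gripper it acts as one solid convex shape that tapers from the bowl to the handle's end; it can be pinched across y at its origin.
- spoon_bowl_end (a point): The point near the tip of the teaspoon's bowl, at (60, 0, 6) mm in the spoon's frame; shows which way it points.
- cup_outline: Round white card coaster, 93 mm across, 2 mm thick, with a drawn black outline of the cup seen from above: a 60 mm circle with the handle sticking out at one side. Fixed on a dark wooden serving board (185 x 310 mm, 10 mm thick, no rim); upper face 12 mm above the worktop. Origin: centre of its underside, 10 mm above the worktop. Its x and y axes are those of a cup that stands exactly in the outline (same origin, handle along -y).
- lemon_outline: Round white card coaster, 93 mm across, 2 mm thick, with a drawn black outline of the lemon: an oval 78 x 56 mm with slightly pointed ends, long axis along its own x. Fixed on a dark wooden serving board (185 x 310 mm, 10 mm thick, no rim); upper face 12 mm above the worktop. Origin: centre of its underside, 10 mm above the worktop. 
- timer_outline: Round white card coaster, 93 mm across, 2 mm thick, with a drawn black outline of the timer: one plain 60 mm circle in its middle. Fixed on a dark wooden serving board (185 x 310 mm, 10 mm thick, no rim); upper face 12 mm above the worktop. Origin: centre of its underside, 10 mm above the worktop. 
- spoon_outline: White card strip 152 x 44 mm, 2 mm thick, with a drawn black outline of the teaspoon, 130 mm long along its own x, bowl at the +x end. Fixed on a dark wooden serving board (185 x 310 mm, 10 mm thick, no rim); upper face 12 mm above the worktop. Origin: centre of its underside, 10 mm above the worktop. 

How it is judged:
By the outcome, as a careful person would: the job done as asked, in the order asked, and still so for the second after the job is handed in, with the robot touching nothing.
It also fails if it takes over 102 s, if anything falls off the work surface, if the arm or the gripper's body presses on something with over 40 N, if the wrist force passes 120 N, or if a joint passes its speed limit or range.

ROBOT

A 6-joint arm with a two-finger parallel gripper is mounted at the origin on a cart in front of the work surface, level with it; the furniture and walls round the work are solid. World frame = base frame: x ahead of the robot, y to its left, z up, the work surface at z = 0. Lengths are in m, angles in rad, forces in N, time in s.
With the tool pointing down it reaches from about 0.35 to 0.85 m from the base axis. Payload 8.1 kg.
Tool frame: the origin (TCP) lies at the very end of the fingers, on their centre line; the grasp point (between the pads) lies 19 mm behind it; z points along the fingers, y is the line along which they close (so a half turn about z gives the same grasp; the last joint's range is limited). The gripper opens to 93 mm and grips with 3 to 60 N. Pads are 15 mm wide; open, the fingers measure 128 mm over their backs; the gripper's body (75 mm by 188 mm) begins 65 mm behind the grasp point.
Start: joints at [1.105, 0.13, 1.488, -0, 1.523, -0.085], TCP at [0.223, 0.557, 0.194] pointing down, gripper open.
Joint ranges: [-2.96, 2.96], [-0.89, 2.26], [0.02, 2.5], [-1.34, 4.48], [0, 2.73], [-2.66, 2.66]. Speed limits (rad/s): [2.39, 2.39, 2.79, 3.14, 3.14, 3.14].

INTERFACE

Orientations are given as [roll, pitch, yaw] about the fixed x, y, z axes, in that order (R = Rz(yaw) Ry(pitch) Rx(roll)).
In Python, from plant import r gives the robot as it stands.
- The arm moves only by the tool carry_out, never from a script. Its argument "moves" is a list of rows, each an object with "linear": the shift along the tool's x, y, z as a fraction of full scale, a list of three; "rotation": the turn, a rotation vector about the tool's x, y, z as a fraction of full scale, a list of three; "claw": the closure, from -1 (fully open) to 1 (shut). In form: [{"linear": [x, y, z], "rotation": [ax, ay, az], "claw": claw}, ...]. A call has 1 to 10 rows; each row shifts and turns the commanded pose from where the row before left it, along the tool's axes as they then stand; what a row does not reach is not made up. Full scale, the value 1, is 0.04 m for a shift and 4 degrees for a turn. A row lasts 1/12 s, in which the tool goes at most 41.7 mm and 7.16 degrees, less where a joint would pass 70% of its speed; a pose out of reach is approached as far as the arm can. A call with a number of a shift or a turn outside -1 to 1 is refused whole. A call with a gripper value outside its range is refused whole. The fingers move at their own pace and stop on an object; the grip force is fixed at half the most. Time passes only in rows, so rows that do not move let the fingers close. It gives the time, the measured TCP pose, the force, the opening and the grip force at its end, in the units of the state.
- r.observe(): the state, without advancing time (a new reading comes with each control period).
- r.capture(name): name is "scene" or "top" or "wrist"; returns the picture (384x512x3 uint8, blue, green, red); there is no depth.
- r.calibration(name): a dict with "vfov" (degrees; the focal length in pixels is half the picture's height over the tangent of half this angle, whatever the lens; pixels are square), "cx", "cy" (the principal point, pixels), "extrinsics" (4x4, takes a point from camera to world coordinates). Camera axes: x right, y up, looking along -z (the intrinsics and any distortion apply to the point x, -y, -z); pixel columns grow to the right and rows downward; lengths in m; the calibration is good to about 2 mm. The wrist camera is an equidistant fisheye: a pixel r from the principal point sees the ray r / f radians off the axis. A picture is of the moment at which its call begins: read the wrist's pose just before it. calibration takes no time and is no camera call; for the wrist camera it gives the pose at the moment of the call.
- r.close_job(): hands the job in; it is judged then, once.
The state is a dict: "t": time; "qpos": joint angles; "qvel": joint speeds; "joint_torque": joint torques, N m; "tool_pos": TCP position; "ee_rot": TCP orientation; "force": force on the tool from outside, world axes, zero at the start; "wrist_torque": the same for the moment, N m; "grip_width": finger opening in m; "grip_force": force on a finger pad.
Only numpy, scipy, OpenCV 4.12 (cv2) and the standard library are available. Lean on these libraries where they do the work, as an engineer would, in place of code of your own. Each camera call takes 0.05 s, during which the arm holds its last target. There are 200 camera calls.

## Working session

There is one attempt and no reset: what is moved stays moved. The work goes in short steps, Python scripts to look and compute and a tool call to move; the robot and the scene stay as the last step left them, time stands still between calls to the robot, and variables do not carry over. Pictures are saved under pics/ and viewed, at most 14 in all, crops included, and the job is handed in when it is done.

Besides the shell and the picture viewer there is one more tool, called after "Emit:" as a command line: name --argument value ..., lists and objects as JSON in quotes. carry_out: Moves the arm, as the interface text tells. Its arguments: {"type":"object","properties":{"moves":{"type":"array"}},"required":["moves"]}

```bash
mkdir -p pics; ls
python3 - <<'E'
from plant import r
import cv2,json
for n in("scene","top"):
    cv2.imwrite(f"pics/{n}0.png",r.capture(n)); c=r.calibration(n); print(n,c)
print(r.calibration("wrist"))
print(r.observe())
E
```

```text
pics
scene {'vfov': 48.004296001038156, 'cx': 252.4912791575997, 'cy': 192.57529222579927, 'extrinsics': array([[ 0.70244885,  0.4236309 , -0.57192873, -0.28608416],
       [-0.71160618,  0.43327129, -0.55307562, -0.72001595],
       [ 0.01350038,  0.79549535,  0.60580928,  0.86449464],
       [ 0.        ,  0.        ,  0.        ,  1.        ]])}
top {'vfov': 42.58844030620315, 'cx': 251.35226160302292, 'cy': 198.44794002617863, 'extrinsics': array([[ 0.01212756,  0.99754284, -0.06900143,  0.34646319],
       [-0.99976729,  0.01332795,  0.01696293,  0.00566982],
       [ 0.0178409 ,  0.06877966,  0.99747234,  1.35115891],
       [ 0.        ,  0.        ,  0.        ,  1.        ]])}
{'vfov': 65.70646984690485, 'cx': 257.6426279116872, 'cy': 195.9985196872839, 'extrinsics': array([[ 0.37180871, -0.89882648, -0.23209748,  0.15742366],
       [ 0.92830414,  0.35915922,  0.09620847,  0.58279315],
       [-0.00311477, -0.2512282 ,  0.96792287,  0.38329252],
       [ 0.        ,  0.        ,  0.        ,  1.        ]])}
{'t': 0.1, 'qpos': array([ 1.10459508e+00,  1.31084661e-01,  1.48916098e+00, -2.27926778e-05,
        1.52302552e+00, -8.53866335e-02]), 'qvel': array([-1.92137674e-03, -1.18708563e-03, -2.23822742e-03,  7.52258547e-05,
        2.07209341e-04,  4.42780317e-05]), 'joint_torque': array([ 9.68439526e-04, -5.61334097e+01, -4.93100452e+01,  7.70455878e-02,
        2.90578755e-02, -1.05971717e-04]), 'tool_pos': array([0.22273338, 0.55652225, 0.19339814]), 'ee_rot': array([-3.13991831e+00, -1.20466482e-04,  2.76077904e+00]), 'force': array([-0.09008586, -0.29360552,  0.13170677]), 'wrist_torque': array([-0.04190146,  0.06682331,  0.05253245]), 'grip_force': 0.0, 'grip_width': 0.09298649621605852}
```

View pics/scene0.png

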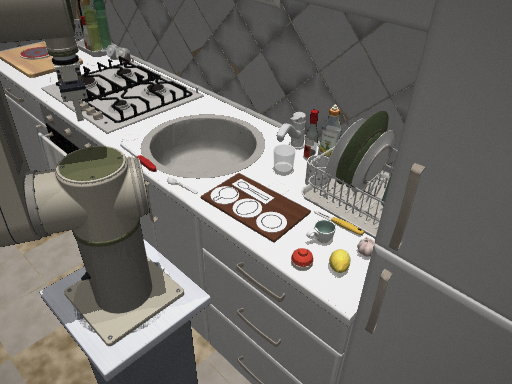

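View pics/top0.png

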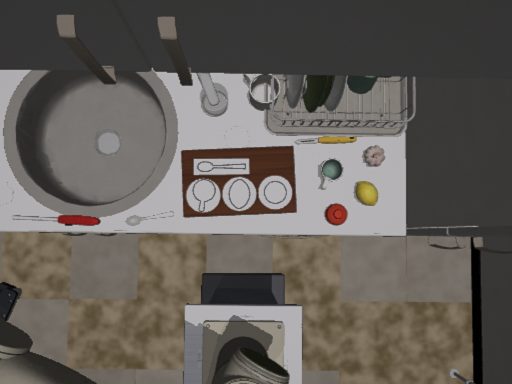

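The scene view shows the dark board in the middle with four cards. In the top view the cards are near (203,195) for the cup, (239,193) for the lemon, (275,192) for the timer and (221,166) for the spoon strip. The objects are at about (331,170) for the cup, (368,193) for the lemon, (337,214) for the timer and (150,217) for the spoon.

```bash
cat > h.py <<'E'
from plant import r
import numpy as np, cv2
from scipy.spatial.transform import Rotation as R
def rays(cal,pts,name):
    p=np.atleast_2d(np.array(pts,float)); f=192/np.tan(np.radians(cal['vfov']/2))
    u=p[:,0]-cal['cx']; v=p[:,1]-cal['cy']
    if name=='wrist':
        rr=np.hypot(u,v)+1e-9; th=rr/f
        d=np.c_[np.sin(th)*u/rr,-np.sin(th)*v/rr,-np.cos(th)]
    else: d=np.c_[u/f,-v/f,-np.ones(len(p))]
    E=cal['extrinsics']; return E[:3,3],d@E[:3,:3].T
def plane(cal,pts,z,name):
    o,d=rays(cal,pts,name); return (o+d*((z-o[2])/d[:,2])[:,None])[:,:2]
def rect(cal,img,name,cx,cy,z,half=.1,mm=.5):
    """resample image onto a world plane z: rows = -x, cols = -y, mm per pixel"""
    n=int(2*half*1000/mm); g=(np.arange(n)-n/2)*mm/1000
    X=np.repeat((cx-g)[:,None],n,1); Y=np.repeat((cy-g)[None],n,0)
    P=np.stack([X,Y,np.full_like(X,z)],-1).reshape(-1,3)
    E=cal['extrinsics']; c=(P-E[:3,3])@E[:3,:3]; f=192/np.tan(np.radians(cal['vfov']/2))
    if name=='wrist':
        rr=np.hypot(c[:,0],c[:,1])+1e-9; th=np.arctan2(rr,-c[:,2]); u=cal['cx']+f*th*c[:,0]/rr; v=cal['cy']-f*th*c[:,1]/rr
    else: u=cal['cx']+f*c[:,0]/-c[:,2]; v=cal['cy']-f*c[:,1]/-c[:,2]
    return cv2.remap(img,u.reshape(n,n).astype(np.float32),v.reshape(n,n).astype(np.float32),cv2.INTER_LINEAR)
def w(px,py,cx,cy,half=.1,mm=.5):
    n=int(2*half*1000/mm); return cx-(py-n/2)*mm/1000, cy-(px-n/2)*mm/1000
def go(x,y,z,yaw=None):
    s=r.observe(); p=np.array(s['tool_pos']); rot=R.from_euler('xyz',s['ee_rot']); y0=s['ee_rot'][2]
    if yaw is None: yaw=y0
    yaw=y0+(yaw-y0+np.pi/2)%np.pi-np.pi/2 if False else yaw
    T=R.from_euler('xyz',[np.pi,0,yaw])
    rv=(rot.inv()*T).as_rotvec(degrees=True)/4
    d=T.inv().apply(np.array([x,y,z])-p)/.04
    print('rot units',rv.round(2),'then lin units',d.round(3),'tcp',p.round(4),'rpy',np.round(s['ee_rot'],4))
E
python3 - <<'E'
from h import *
im=r.capture('top'); c=r.calibration('top')
for n,p,z in [('cup',(331,170),.05),('lemon',(368,193),.03),('timer',(337,214),.04),('spoon',(150,217),.005),('cupO',(203,195),.012),('lemO',(239,193),.012),('timO',(275,192),.012),('spoO',(221,166),.012),('glass',(264,92),.1),('rack',(272,130),.1),('boardTL',(182,150),.01),('boardBR',(297,215),.01)]:
    print(n,plane(c,[p],z,'top').round(3))
big=cv2.resize(im[120:230,100:410],None,fx=2.5,fy=2.5,interpolation=cv2.INTER_CUBIC); cv2.imwrite('pics/t1.png',big)
go(.42,-.02,.25,np.pi)
E
```

```text
cup [[ 0.515 -0.228]]
lemon [[ 0.457 -0.332]]
timer [[ 0.399 -0.246]]
spoon [[0.385 0.258]]
cupO [[0.447 0.115]]
lemO [[0.454 0.017]]
timO [[ 0.458 -0.081]]
spoO [[0.527 0.067]]
glass [[ 0.709 -0.045]]
rack [[ 0.61  -0.067]]
boardTL [[0.57  0.175]]
boardBR [[ 0.396 -0.142]]
rot units [-0.02 -0.01 -5.45] then lin units [ -4.931 -14.415  -1.411] tcp [0.2227 0.5566 0.1935] rpy [-3.1402e+00 -1.0000e-04  2.7608e+00]
```

View pics/t1.png

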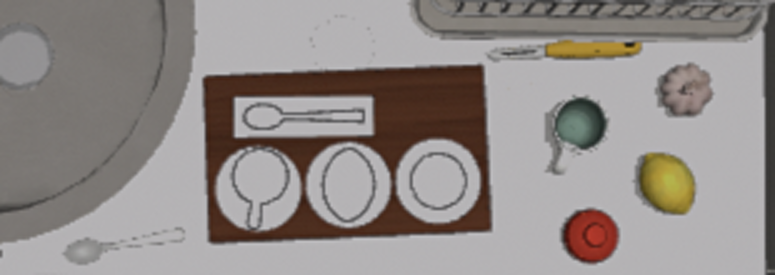

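The crop shows cup handles pointing toward the robot on both cup and outline. The spoon bowl points left on both, and the lemon lies mostly along x. I'll move over the board for a close look.

Emit:
carry_out --moves '[{"linear": [0,0,0],"rotation": [0,0,-0.91],"claw": -1},{"linear": [0,0,0],"rotation": [0,0,-0.91],"claw": -1},{"linear": [0,0,0],"rotation": [0,0,-0.91],"claw": -1},{"linear": [0,0,0],"rotation": [0,0,-0.91],"claw": -1},{"linear": [0,0,0],"rotation": [0,0,-0.91],"claw": -1},{"linear": [0,0,0],"rotation": [0,0,-0.91],"claw": -1}]'

```text
t: 0.65
tool_pos: [0.2229, 0.5568, 0.1939]
ee_rot: [-3.141, -0.0, -3.138]
force: [-0.4, 1.0, -0.3]
grip_width: 0.0929
grip_force: 0.0
```

Emit:
carry_out --moves '[{"linear": [-0.4,-0.96,0.04],"rotation": [0,0,0],"claw": -1},{"linear": [-0.4,-0.96,0.04],"rotation": [0,0,0],"claw": -1},{"linear": [-0.4,-0.96,0.04],"rotation": [0,0,0],"claw": -1},{"linear": [-0.4,-0.96,0.04],"rotation": [0,0,0],"claw": -1},{"linear": [-0.4,-0.96,0.04],"rotation": [0,0,0],"claw": -1},{"linear": [-0.4,-0.96,0.04],"rotation": [0,0,0],"claw": -1},{"linear": [-0.4,-0.96,0.04],"rotation": [0,0,0],"claw": -1}]'

```text
t: 1.23
tool_pos: [0.3351, 0.2864, 0.1828]
ee_rot: [-3.142, 0.0, -3.141]
force: [0.6, 0.1, 0.5]
grip_width: 0.0933
grip_force: 0.0
```

Emit:
carry_out --moves '[{"linear": [-0.4,-0.96,0.04],"rotation": [0,0,0],"claw": -1},{"linear": [-0.4,-0.96,0.04],"rotation": [0,0,0],"claw": -1},{"linear": [-0.4,-0.96,0.04],"rotation": [0,0,0],"claw": -1},{"linear": [-0.4,-0.96,0.04],"rotation": [0,0,0],"claw": -1},{"linear": [-0.4,-0.96,0.04],"rotation": [0,0,0],"claw": -1},{"linear": [-0.4,-0.96,0.04],"rotation": [0,0,0],"claw": -1},{"linear": [-0.4,-0.96,0.04],"rotation": [0,0,0],"claw": -1},{"linear": [0,0,0],"rotation": [0,0,0],"claw": -1},{"linear": [0,0,0],"rotation": [0,0,0],"claw": -1}]'

```text
t: 1.98
tool_pos: [0.4472, 0.0174, 0.1714]
ee_rot: [3.142, -0.001, 3.137]
force: [-0.2, 0.5, 0.3]
grip_width: 0.0931
grip_force: 0.0
```

Run:
```python
from h import *
s=r.observe(); c=r.calibration('wrist'); im=r.capture('wrist'); print(s['t'],s['tool_pos'],s['ee_rot'],c['extrinsics'][:3,3])
cv2.imwrite('pics/w1raw.png',im); np.save('w1cal.npy',c,allow_pickle=True)
g=rect(c,im,'wrist',.48,.015,.012,half=.2,mm=.5)[180:620,20:780]
cv2.imwrite('pics/w1.png',g)
```

```text
1.9833 [0.44720804 0.01742457 0.171447  ] [ 3.14153784e+00 -1.16319789e-03  3.13710909e+00] [0.37700387 0.01785457 0.36144045]
```

View pics/w1.png

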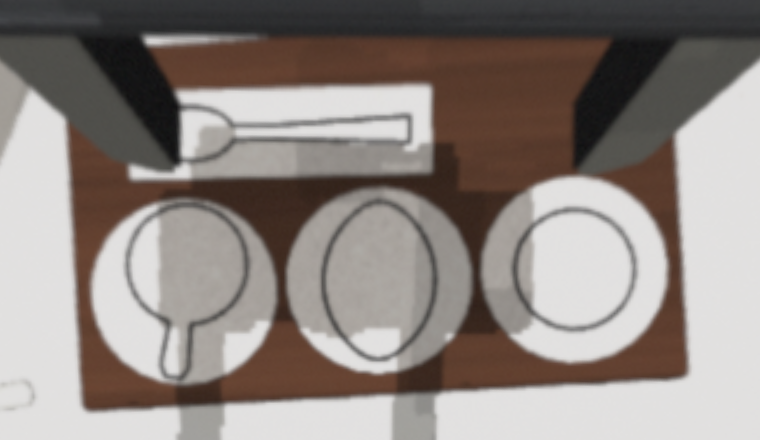

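The rectified view of the board is clear. The coasters sit at about (184,291), (379,280) and (574,268), and the spoon strip at (281,132) is partly hidden by a finger. Next I'll fit them.

```bash
cat > outl.py <<'E'
from h import *
im=cv2.imread('pics/w1raw.png'); c=np.load('w1cal.npy',allow_pickle=True).item()
CX,CY,H,MM=.48,.015,.2,.25
g=rect(c,im,'wrist',CX,CY,.012,H,MM); hsv=cv2.cvtColor(g,cv2.COLOR_BGR2HSV)
dark=cv2.cvtColor(g,cv2.COLOR_BGR2GRAY)<105
P=lambda x,y:(w(x,y,CX,CY,H,MM))
for n,(px,py) in dict(cup=(204,471),lemon=(399,460),timer=(594,448)).items():
    # full-res pixel
    px*=2;py*=2
    m=((hsv[...,1]<70)).astype(np.uint8)
    roi=np.zeros_like(m); cv2.circle(roi,(px,py),215,1,-1); m&=roi
    m=cv2.morphologyEx(m,cv2.MORPH_CLOSE,np.ones((25,25)))
    k=max(cv2.findContours(m,0,1)[0],key=cv2.contourArea); e=cv2.fitEllipse(cv2.convexHull(k))
    print(n,'card',np.round(P(*e[0]),4),np.array(e[1])*MM)
    d=dark.astype(np.uint8).copy(); ro=np.zeros_like(m); cv2.circle(ro,tuple(int(v) for v in e[0]),174 if n!='cup' else 180,1,-1); d&=ro
    d=cv2.morphologyEx(d,cv2.MORPH_CLOSE,np.ones((9,9)))
    k=max(cv2.findContours(d,0,1)[0],key=lambda q:cv2.contourArea(cv2.convexHull(q)))
    ma=np.zeros_like(m); cv2.drawContours(ma,[k],-1,1,-1)
    q=k[:,0]; M=cv2.moments(ma,True); cen=(M['m10']/M['m00'],M['m01']/M['m00'])
    bx,by,bw,bh=cv2.boundingRect(k)
    print('  outline cen',np.round(P(*cen),4),'bbox mm',bw*MM,bh*MM,'bbox cen',np.round(P(bx+bw/2,by+bh/2),4))
    pts=np.argwhere(ma)[:,::-1]; W=np.c_[P(pts[:,0],pts[:,1])] if 0 else np.c_[P(pts[:,0],pts[:,1])[0],P(pts[:,0],pts[:,1])[1]]
    l,v=np.linalg.eigh(np.cov(W.T)); a=v[:,1]; print('  long axis deg',np.degrees(np.arctan2(a[1],a[0])),'sd',np.sqrt(l)*1000)
    if n=='cup':
        op=cv2.morphologyEx(ma,cv2.MORPH_OPEN,cv2.getStructuringElement(2,(121,121)))
        k2=max(cv2.findContours(op,0,1)[0],key=cv2.contourArea); e2=cv2.minEnclosingCircle(k2); a=np.array(P(*e2[0]))
        h=q[q[:,1]>by+bh-60].mean(0); h=np.array(P(*h)); print('  circle',a.round(4),e2[1]*2*MM,'handle',h.round(4),'-y dir deg',np.degrees(np.arctan2(*(h-a)[::-1])))
# spoon strip: lower edge / right edge and outline, in wrist; strip in top
def strip(im,c,name):
    g=rect(c,im,name,.527,.067,.012,.1,MM); hs=cv2.cvtColor(g,cv2.COLOR_BGR2HSV)
    m=((hs[...,1]<75)&(hs[...,2]>90)).astype(np.uint8); ro=np.zeros_like(m); ro[280:520,60:740]=1; m&=ro
    m=cv2.morphologyEx(m,cv2.MORPH_CLOSE,np.ones((15,15))); m=cv2.morphologyEx(m,cv2.MORPH_OPEN,np.ones((25,25)))
    k=max(cv2.findContours(m,0,1)[0],key=cv2.contourArea); b=cv2.minAreaRect(k)
    print('strip',name,np.round(w(*b[0],.527,.067,.1,MM),4),np.array(b[1])*MM,b[2])
t=cv2.imread('pics/top0.png'); strip(t,r.calibration('top'),'top'); strip(im,c,'wrist')
hb=P(2*(410+20),2*(128+180)); hr=P(2*(232+20),2*(132+180)); print('handle end, neck',np.round(hb,4),np.round(hr,4),'dir',np.degrees(np.arctan2(hr[1]-hb[1],hr[0]-hb[0])))
cr=P(2*(434+20),2*(172+180)); tr=P(2*(431+20),2*(83+180)); bl=P(2*(129+20),2*(180+180)); print('strip corners br,tr,bl',np.round([cr,tr,bl],4),'center',np.round((np.array(tr)+bl)/2,4))
E
python3 outl.py
```

```text
cup card [0.4446 0.1124] [ 93.04403687 105.7361145 ]
  outline cen [0.4536 0.1   ] bbox mm 44.0 89.25 bbox cen [0.4449 0.103 ]
  long axis deg 177.8132289211843 sd [12.17211901 28.58967711]Traceback (most recent call last):
  File "outl.py", line 26, in <module>
    k2=max(cv2.findContours(op,0,1)[0],key=cv2.contourArea); e2=cv2.minEnclosingCircle(k2); a=np.array(P(*e2[0]))
ValueError: max() iterable argument is empty
```

Emit:
carry_out --moves '[{"linear": [0.2,-1,-0.2],"rotation": [0,0,0],"claw": -1},{"linear": [0.2,-1,-0.2],"rotation": [0,0,0],"claw": -1},{"linear": [0.2,-1,-0.2],"rotation": [0,0,0],"claw": -1},{"linear": [0.2,-1,0],"rotation": [0,0,0],"claw": -1},{"linear": [0.2,-1,0],"rotation": [0,0,0],"claw": -1},{"linear": [0.2,-1,0],"rotation": [0,0,0],"claw": -1},{"linear": [0.2,-0.5,0],"rotation": [0,0,0],"claw": -1},{"linear": [0,0,0],"rotation": [0,0,0],"claw": -1},{"linear": [0,0,0],"rotation": [0,0,0],"claw": -1}]'

```text
t: 2.78
tool_pos: [0.3914, -0.2396, 0.1958]
ee_rot: [3.141, -0.0, 3.141]
force: [0.1, 0.3, 0.2]
grip_width: 0.093
grip_force: 0.0
```

Run:
```python
from h import *
s=r.observe(); c=r.calibration('wrist'); im=r.capture('wrist'); print(s['t'],s['tool_pos'],s['ee_rot'])
cv2.imwrite('pics/w2raw.png',im); np.save('w2cal.npy',c,allow_pickle=True)
g=rect(c,im,'wrist',.46,-.27,.0,half=.15,mm=.5)
cv2.imwrite('pics/w2.png',g)
```

```text
2.7833 [ 0.39139231 -0.23961101  0.19579566] [ 3.14067046e+00 -1.09710136e-04  3.14149847e+00]
```

View pics/w2.png

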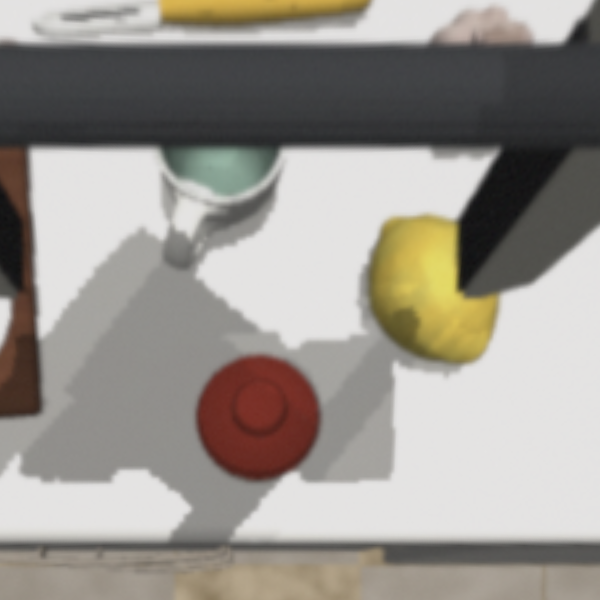

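The wrist view shows the timer (centre 259,418) and the lemon (435,288), but the gripper palm hides the cup. I'll shift forward for the cup and lemon.

Emit:
carry_out --moves '[{"linear": [-0.65,-0.32,0],"rotation": [0,0,0],"claw": -1},{"linear": [-0.65,-0.32,0],"rotation": [0,0,0],"claw": -1},{"linear": [-0.65,-0.32,0],"rotation": [0,0,0],"claw": -1},{"linear": [0,0,0],"rotation": [0,0,0],"claw": -1},{"linear": [0,0,0],"rotation": [0,0,0],"claw": -1}]'

```text
t: 3.25
tool_pos: [0.4706, -0.2764, 0.1948]
ee_rot: [3.14, -0.002, -3.138]
force: [0.6, 0.5, -0.2]
grip_width: 0.0931
grip_force: 0.0
```

```bash
cat > outl.py <<'E'
from h import *
im=cv2.imread('pics/w1raw.png'); c=np.load('w1cal.npy',allow_pickle=True).item()
H,MM=.06,.25
def blob(n,cx,cy):
    g=cv2.cvtColor(rect(c,im,'wrist',cx,cy,.012,H,MM),cv2.COLOR_BGR2GRAY)
    bh=cv2.morphologyEx(g,cv2.MORPH_BLACKHAT,cv2.getStructuringElement(2,(17,17)))
    d=(bh>22).astype(np.uint8); N=len(g); ro=np.zeros_like(d); cv2.circle(ro,(N//2,N//2),int(45/MM),1,-1); d&=ro
    d=cv2.morphologyEx(d,cv2.MORPH_CLOSE,np.ones((9,9)))
    k=max(cv2.findContours(d,0,1)[0],key=lambda q:cv2.contourArea(cv2.convexHull(q)))
    ma=np.zeros_like(d); cv2.drawContours(ma,[k],-1,1,-1)
    p=np.argwhere(ma); X,Y=w(p[:,1],p[:,0],cx,cy,H,MM); W=np.c_[X,Y]; l,v=np.linalg.eigh(np.cov(W.T)); a=v[:,1]
    bx,by,bw,bh=cv2.boundingRect(k)
    print(n,'cen',W.mean(0).round(4),'bboxcen',np.round(w(bx+bw/2,by+bh/2,cx,cy,H,MM),4),'size',bw*MM,bh*MM,'axis',np.degrees(np.arctan2(a[1],a[0])).round(1))
    if n=='cup':
        t=k[:,0][k[:,0,1]<by+50/MM*1.0]; e=cv2.fitEllipse(t); a=np.array(w(*e[0],cx,cy,H,MM)); h=W[W[:,0]<W[:,0].min()+.015].mean(0)
        print('  circ',a.round(4),np.array(e[1])*MM,'handle',h.round(4),np.degrees(np.arctan2(*(h-a)[::-1])))
blob('cup',.4444,.1127);blob('lemon',.450,.0153);blob('timer',.456,-.082)
im2=cv2.imread('pics/w2raw.png'); c2=np.load('w2cal.npy',allow_pickle=True).item()
hs=cv2.cvtColor(im2,cv2.COLOR_BGR2HSV); m=(((hs[...,0]<8)|(hs[...,0]>172))&(hs[...,1]>130)).astype(np.uint8)
k=max(cv2.findContours(m,0,1)[0],key=cv2.contourArea); q=plane(c2,k[:,0],.0,'wrist'); 
for z in (.012,.017,.03): print('timer',z,np.mean([plane(c2,k[:,0],z,'wrist').max(0),plane(c2,k[:,0],z,'wrist').min(0)],0).round(4),np.ptp(plane(c2,k[:,0],z,'wrist'),axis=0).round(4))
E
python3 outl.py
python3 - <<'E'
from h import *
s=r.observe(); c=r.calibration('wrist'); im=r.capture('wrist'); print(s['t'],s['tool_pos'],s['ee_rot'])
cv2.imwrite('pics/w3raw.png',im); np.save('w3cal.npy',c,allow_pickle=True)
g=rect(c,im,'wrist',.48,-.27,.04,half=.12,mm=.4)
cv2.imwrite('pics/w3.png',g)
E
```

```text
cup cen [0.4451 0.1141] bboxcen [0.4442 0.1116] size 62.25 89.0 axis 174.8
  circ [0.4581 0.1116] [59.59716797 59.99280548] handle [0.4071 0.1178] 173.10808586712622
lemon cen [0.4499 0.0157] bboxcen [0.4498 0.0156] size 58.5 81.5 axis 178.7
timer cen [ 0.4555 -0.0821] bboxcen [ 0.4554 -0.0822] size 62.5 62.75 axis 57.3
timer 0.012 [ 0.399  -0.2484] [0.0565 0.0568]
timer 0.017 [ 0.3979 -0.2483] [0.0558 0.056 ]
timer 0.03 [ 0.3952 -0.248 ] [0.0538 0.054 ]
3.25 [ 0.47062008 -0.27643453  0.1948249 ] [ 3.13971241e+00 -1.64303284e-03 -3.13770974e+00]
```

View pics/w3.png

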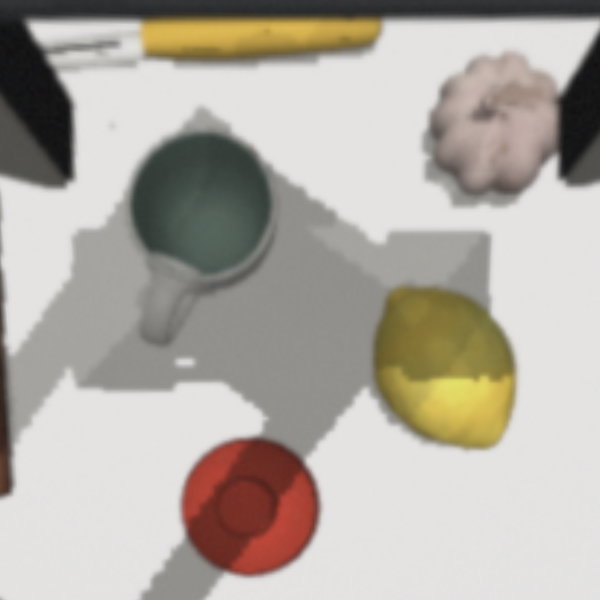

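This view shows the whole cup (rim centre 201,203, handle end ≈158,335), the lemon (445,368) tilted about 40°, and the timer (251,507). I'll compute their poses.

```bash
cat > obj.py <<'E'
from h import *
im=cv2.imread('pics/w3raw.png'); c=np.load('w3cal.npy',allow_pickle=True).item()
def top(m): return max(cv2.findContours(m.astype(np.uint8),0,1)[0],key=cv2.contourArea)
def get(z,f,cx,cy,H=.06,MM=.25):
    g=rect(c,im,'wrist',cx,cy,z,H,MM); hs=cv2.cvtColor(g,cv2.COLOR_BGR2HSV); k=top(f(hs)); return k,lambda x,y:np.array(w(x,y,cx,cy,H,MM)),MM
k,P,MM=get(.05,lambda h:(h[...,0]>60)&(h[...,0]<100)&(h[...,1]>45),.518,-.23); e=cv2.fitEllipse(cv2.convexHull(k)); cup=P(*e[0]); print('cup rim',cup.round(4),np.array(e[1])*MM)
for z in (.04,.045):
  # handle pixel from the z=.04 view, go via pixel->ray
  for px in ((158,330),(163,310),(170,285)):
    X=np.array([*w(*px,.48,-.27,.12,.4),.04]); o=c['extrinsics'][:3,3]; d=X-o; q=(o+d*(z-o[2])/d[2])[:2]; v=q-cup; print(z,q.round(4),np.hypot(*v).round(4),np.degrees(np.arctan2(v[1],v[0])).round(1))
k,P,MM=get(.028,lambda h:(h[...,0]>18)&(h[...,0]<36)&(h[...,1]>110),.455,-.33)
ma=np.zeros((480,480),np.uint8); cv2.drawContours(ma,[k],-1,1,-1); p=np.argwhere(ma); W=P(p[:,1],p[:,0]).T; l,v=np.linalg.eigh(np.cov(W.T)); a=v[:,1]
Q=(W-W.mean(0))@v; print('lemon',W.mean(0).round(4),'axis',np.degrees(np.arctan2(a[1],a[0])),'ext',np.ptp(Q,0).round(4),'mid',(W.mean(0)+v@((Q.max(0)+Q.min(0))/2)).round(4))
k,P,MM=get(.017,lambda h:((h[...,0]<10)|(h[...,0]>170))&(h[...,1]>110),.398,-.248); e=cv2.fitEllipse(cv2.convexHull(k)); print('timer',P(*e[0]).round(4),np.array(e[1])*MM)
E
python3 obj.py
```

```text
Traceback (most recent call last):
  File "obj.py", line 6, in <module>
    k,P,MM=get(.05,lambda h:(h[...,0]>60)&(h[...,0]<100)&(h[...,1]>45),.518,-.23); e=cv2.fitEllipse(cv2.convexHull(k)); cup=P(*e[0]); print('cup rim',cup.round(4),np.array(e[1])*MM)
           ~~~^^^^^^^^^^^^^^^^^^^^^^^^^^^^^^^^^^^^^^^^^^^^^^^^^^^^^^^^^^^^^^^^^^^
  File "obj.py", line 5, in get
    g=rect(c,im,'wrist',cx,cy,z,H,MM); hs=cv2.cvtColor(g,cv2.COLOR_BGR2HSV); k=top(f(hs)); return k,lambda x,y:np.array(w(x,y,cx,cy,H,MM)),MM
                                                                               ~~~^^^^^^^
  File "obj.py", line 3, in top
    def top(m): return max(cv2.findContours(m.astype(np.uint8),0,1)[0],key=cv2.contourArea)
                       ~~~^^^^^^^^^^^^^^^^^^^^^^^^^^^^^^^^^^^^^^^^^^^^^^^^^^^^^^^^^^^^^^^^^
ValueError: max() iterable argument is empty
```

```bash
sed -i 's/(h\[...,0\]>60)&(h\[...,0\]<100)&(h\[...,1\]>45)/(h[...,0]>55)\&(h[...,0]<105)\&(h[...,1]>25)\&(h[...,2]<150)/' obj.py; python3 obj.py
```

```text
cup rim [ 0.515  -0.2318] [52.41579056 53.43648911]
0.04 [ 0.468  -0.2132] 0.0506 158.4
0.04 [ 0.476  -0.2152] 0.0424 157.0
0.04 [ 0.486 -0.218] 0.0322 154.6
0.045 [ 0.467  -0.2141] 0.0512 159.8
0.045 [ 0.4749 -0.2161] 0.0431 158.6
0.045 [ 0.4848 -0.2189] 0.0329 156.9
lemon [ 0.4549 -0.3295] axis -147.779640214781 ext [0.0536 0.0745] mid [ 0.4549 -0.329 ]
timer [ 0.3973 -0.2481] [56.87184143 57.028759  ]
```

Run:
```python
from h import *
go(.515,-.232,.10,np.radians(158.5))
```

```text
rot units [ 0.02 -0.02  5.42] then lin units [-0.64   1.449  2.384] tcp [ 0.47   -0.2766  0.1954] rpy [ 3.1403e+00 -1.2000e-03 -3.1382e+00]
```

Emit:
carry_out --moves '[{"linear": [0,0,0],"rotation": [0,0,0.9],"claw": -1},{"linear": [0,0,0],"rotation": [0,0,0.9],"claw": -1},{"linear": [0,0,0],"rotation": [0,0,0.9],"claw": -1},{"linear": [0,0,0],"rotation": [0,0,0.9],"claw": -1},{"linear": [0,0,0],"rotation": [0,0,0.9],"claw": -1},{"linear": [0,0,0],"rotation": [0,0,0.9],"claw": -1},{"linear": [-0.32,0.72,0],"rotation": [0,0,0],"claw": -1},{"linear": [-0.32,0.73,0.8],"rotation": [0,0,0],"claw": -1},{"linear": [0,0,0.8],"rotation": [0,0,0],"claw": -1},{"linear": [0,0,0.78],"rotation": [0,0,0],"claw": -1}]'

```text
t: 4.13
tool_pos: [0.514, -0.2337, 0.1039]
ee_rot: [-3.142, 0.003, 2.769]
force: [0.3, 0.3, -0.6]
grip_width: 0.0928
grip_force: 0.0
```

Emit:
carry_out --moves '[{"linear": [0,0,0],"rotation": [0,0,0],"claw": -1},{"linear": [0,0,0],"rotation": [0,0,0],"claw": -1}]'

```text
t: 4.3
tool_pos: [0.511, -0.2341, 0.1023]
ee_rot: [3.141, -0.004, 2.766]
force: [0.1, -0.4, 0.6]
grip_width: 0.0929
grip_force: 0.0
```

Run:
```python
from h import *
go(.515,-.232,.022,np.radians(158.5))
c=r.calibration('wrist'); im=r.capture('wrist')
cv2.imwrite('pics/w4.png',im)
```

```text
rot units [ 0.01 -0.06 -0.  ] then lin units [-0.075  0.085  2.008] tcp [ 0.511  -0.2341  0.1023] rpy [ 3.1409 -0.0039  2.7662]
```

View pics/w4.png

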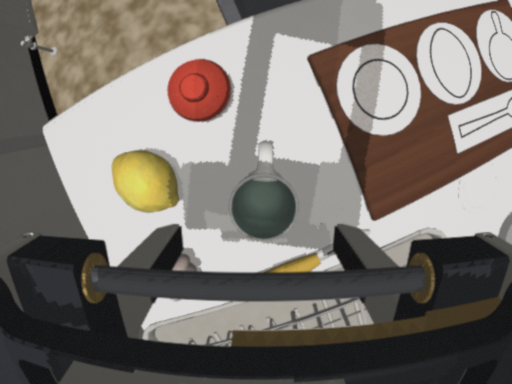

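The raw wrist view shows the cup between the fingers, with the handle (265,150) straight up the image from the bowl (264,207), so it is aligned. Descending and gripping.

Emit:
carry_out --moves '[{"linear": [-0.075,0.085,0.3],"rotation": [0,-0.06,0],"claw": -1},{"linear": [0,0,0.6],"rotation": [0,0,0],"claw": -1},{"linear": [0,0,0.6],"rotation": [0,0,0],"claw": -1},{"linear": [0,0,0.5],"rotation": [0,0,0],"claw": -1},{"linear": [0,0,0],"rotation": [0,0,0],"claw": -1},{"linear": [0,0,0],"rotation": [0,0,0],"claw": -1}]'

```text
t: 4.85
tool_pos: [0.5175, -0.2346, 0.0251]
ee_rot: [-3.141, 0.005, 2.765]
force: [0.8, -0.2, 0.7]
grip_width: 0.0931
grip_force: 0.0
```

Emit:
carry_out --moves '[{"linear": [0,0,0],"rotation": [0,0,0],"claw": 0},{"linear": [0,0,0],"rotation": [0,0,0],"claw": 1},{"linear": [0,0,0],"rotation": [0,0,0],"claw": 1},{"linear": [0,0,0],"rotation": [0,0,0],"claw": 1},{"linear": [0,0,0],"rotation": [0,0,0],"claw": 1},{"linear": [0,0,0],"rotation": [0,0,0],"claw": 1}]'

```text
t: 5.35
tool_pos: [0.5173, -0.2341, 0.0237]
ee_rot: [3.141, 0.005, 2.765]
force: [0.7, 0.8, 2.0]
grip_width: 0.0576
grip_force: 13.8
```

Run:
```python
from h import *
s=r.observe(); print(s['grip_width'],s['grip_force'],s['force'])
go(.4581,.1116,.10,np.radians(173.7))
c=r.calibration('wrist'); im=r.capture('wrist'); cv2.imwrite('pics/w5.png',im)
```

```text
0.05764713580883891 13.847281681664754 [0.70367441 0.79276035 2.04591455]
rot units [-0.01  0.07 -3.82] then lin units [ 2.42   8.429 -1.908] tcp [ 0.5173 -0.2341  0.0237] rpy [3.1414 0.0049 2.765 ]
```

Emit:
carry_out --moves '[{"linear": [0,0,-0.3],"rotation": [0,0,0],"claw": 1},{"linear": [0,0,-0.6],"rotation": [0,0,-0.5],"claw": 1},{"linear": [0,0,-0.6],"rotation": [0,0,-0.7],"claw": 1},{"linear": [0,0,-0.4],"rotation": [0,0,-0.7],"claw": 1},{"linear": [0,0,0],"rotation": [0,0,-0.7],"claw": 1},{"linear": [0,0,0],"rotation": [0,0,-0.7],"claw": 1},{"linear": [0,0,0],"rotation": [0,0,-0.5],"claw": 1},{"linear": [0.1,0.3,0],"rotation": [0,0,0],"claw": 1},{"linear": [0.2,0.7,0],"rotation": [0,0,0],"claw": 1},{"linear": [0.25,0.8,0],"rotation": [0,0,0],"claw": 1}]'

```text
t: 6.23
tool_pos: [0.5025, -0.1597, 0.0995]
ee_rot: [-3.14, 0.004, 3.026]
force: [0.3, 0.6, -0.0]
grip_width: 0.0
grip_force: 0.0
```

Emit:
carry_out --moves '[{"linear": [0.25,0.8,0],"rotation": [0,0,0],"claw": 1},{"linear": [0.25,0.8,0],"rotation": [0,0,0],"claw": 1},{"linear": [0.25,0.8,0],"rotation": [0,0,0],"claw": 1},{"linear": [0.25,0.8,0],"rotation": [0,0,0],"claw": 1},{"linear": [0.25,0.8,0],"rotation": [0,0,0],"claw": 1},{"linear": [0.25,0.8,0],"rotation": [0,0,0],"claw": 1},{"linear": [0.2,0.8,0],"rotation": [0,0,0],"claw": 1},{"linear": [0.1,0.5,0],"rotation": [0,0,0],"claw": 1},{"linear": [0,0,0],"rotation": [0,0,0],"claw": 1},{"linear": [0,0,0],"rotation": [0,0,0],"claw": 1}]'

```text
t: 7.07
tool_pos: [0.4577, 0.0917, 0.0988]
ee_rot: [-3.14, 0.004, 3.032]
force: [-0.7, -0.6, -0.1]
grip_width: 0.0006
grip_force: 0.0
```

Run:
```python
from h import *
s=r.observe(); print(s['grip_width'],s['grip_force'],s['force'])
go(.461,.1113,.036,np.radians(173.7))
```

```text
0.0005640377182212359 0.0 [-0.68700948 -0.62830969 -0.05401655]
rot units [-0.02  0.06  0.01] then lin units [-0.027  0.497  1.57 ] tcp [0.4577 0.0917 0.0988] rpy [-3.1403  0.0041  3.0322]
```

The cup slipped out of the grip. Looking.

Emit:
carry_out --moves '[{"linear": [0.5,-0.9,-0.6],"rotation": [0,0,0],"claw": -1},{"linear": [0.2,-0.9,-0.6],"rotation": [0,0,0],"claw": -1},{"linear": [0,-0.9,-0.6],"rotation": [0,0,0],"claw": -1},{"linear": [0,-0.9,-0.6],"rotation": [0,0,0.5],"claw": -1},{"linear": [0,-0.9,0],"rotation": [0,0,0.5],"claw": -1},{"linear": [-0.2,-0.9,0],"rotation": [0,0,0.5],"claw": -1},{"linear": [-0.2,-0.9,0],"rotation": [0,0,0.5],"claw": -1},{"linear": [0,-0.9,0],"rotation": [0,0,0.5],"claw": -1},{"linear": [0,0,0],"rotation": [0,0,0.5],"claw": -1},{"linear": [0,0,0],"rotation": [0,0,0.5],"claw": -1}]'

```text
t: 7.9
tool_pos: [0.4039, -0.188, 0.1886]
ee_rot: [-3.141, 0.004, 2.778]
force: [0.2, -0.5, -0.9]
grip_width: 0.0626
grip_force: 0.0
```

Run:
```python
from h import *
s=r.observe(); c=r.calibration('wrist'); im=r.capture('wrist'); print(s['t'],s['tool_pos'],s['ee_rot'])
cv2.imwrite('pics/w3raw.png',im); np.save('w3cal.npy',c,allow_pickle=True)
g=rect(c,im,'wrist',.48,-.27,.04,half=.12,mm=.4)
cv2.imwrite('pics/w6.png',g)
```

```text
7.9 [ 0.40390249 -0.18798172  0.18864209] [-3.14096948  0.00361205  2.77751559]
```

View pics/w6.png

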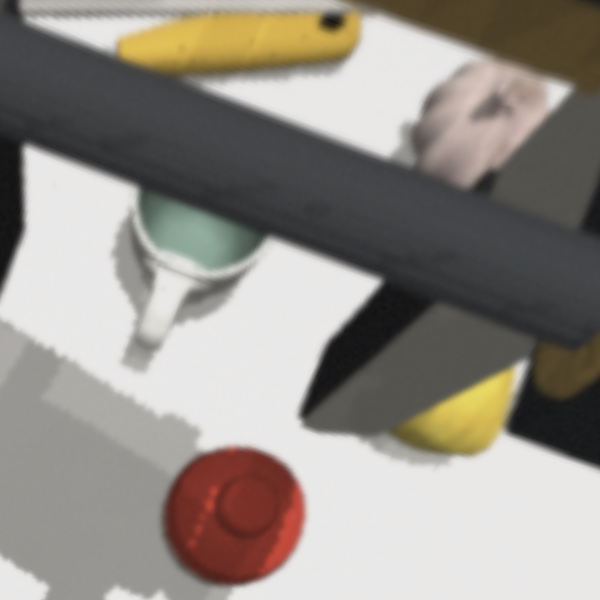

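The cup is still upright about where it was (rim ≈200,205), so it slid out before the grip force had built up. I'll re-approach, re-measure and grip longer.

Emit:
carry_out --moves '[{"linear": [-0.7,-0.05,0],"rotation": [0,0,0.08],"claw": -1},{"linear": [-0.7,0,0],"rotation": [0,0,0.08],"claw": -1},{"linear": [-0.7,0,0.5],"rotation": [0,0,0.05],"claw": -1},{"linear": [-0.8,0,0.8],"rotation": [0,0,0],"claw": -1},{"linear": [-0.1,0,0.8],"rotation": [0,0,0],"claw": -1},{"linear": [0,0,0],"rotation": [0,0,0],"claw": -1},{"linear": [0,0,0],"rotation": [0,0,0],"claw": -1},{"linear": [0,0,0],"rotation": [0,0,0],"claw": -1}]'

```text
t: 8.62
tool_pos: [0.5146, -0.2291, 0.1091]
ee_rot: [-3.141, 0.005, 2.771]
force: [0.6, 0.5, 0.1]
grip_width: 0.0933
grip_force: 0.0
```

```bash
cat > cup.py <<'E'
from h import *
s=r.observe(); c=r.calibration('wrist'); im=r.capture('wrist'); cv2.imwrite('pics/cupraw.png',im)
H,MM=.06,.25; cx,cy=.518,-.232
hs=cv2.cvtColor(rect(c,im,'wrist',cx,cy,.05,H,MM),cv2.COLOR_BGR2HSV)
m=((hs[...,0]>55)&(hs[...,0]<105)&(hs[...,1]>25)&(hs[...,2]<170)).astype(np.uint8)
m=cv2.morphologyEx(m,cv2.MORPH_OPEN,np.ones((9,9)))
k=max(cv2.findContours(m,0,1)[0],key=cv2.contourArea); e=cv2.fitEllipse(cv2.convexHull(k)); print('rim',np.round(w(*e[0],cx,cy,H,MM),4),np.array(e[1])*MM)
go(*w(*e[0],cx,cy,H,MM),.019,np.radians(158.5))
E
python3 cup.py
```

```text
rim [ 0.5155 -0.231 ] [53.19176102 53.90660477]
rot units [-0.01  0.1   0.07] then lin units [-0.019 -0.037  2.278] tcp [ 0.5154 -0.2294  0.1101] rpy [-3.141  0.007  2.771]
```

Emit:
carry_out --moves '[{"linear": [-0.02,-0.04,0.4],"rotation": [0,0.1,0.07],"claw": -1},{"linear": [0,0,0.6],"rotation": [0,0,0],"claw": -1},{"linear": [0,0,0.6],"rotation": [0,0,0],"claw": -1},{"linear": [0,0,0.5],"rotation": [0,0,0],"claw": -1},{"linear": [0,0,0.2],"rotation": [0,0,0],"claw": -1},{"linear": [0,0,0],"rotation": [0,0,0],"claw": -1},{"linear": [0,0,0],"rotation": [0,0,0],"claw": -1}]'

```text
t: 9.25
tool_pos: [0.5152, -0.2307, 0.0166]
ee_rot: [-3.141, -0.002, 2.766]
force: [-0.2, -0.3, -0.8]
grip_width: 0.0935
grip_force: 0.0
```

Emit:
carry_out --moves '[{"linear": [0,0,0],"rotation": [0,0,0],"claw": 1},{"linear": [0,0,0],"rotation": [0,0,0],"claw": 1},{"linear": [0,0,0],"rotation": [0,0,0],"claw": 1},{"linear": [0,0,0],"rotation": [0,0,0],"claw": 1},{"linear": [0,0,0],"rotation": [0,0,0],"claw": 1},{"linear": [0,0,0],"rotation": [0,0,0],"claw": 1},{"linear": [0,0,0],"rotation": [0,0,0],"claw": 1},{"linear": [0,0,0],"rotation": [0,0,0],"claw": 1}]'

```text
t: 9.92
tool_pos: [0.5151, -0.2305, 0.016]
ee_rot: [-3.142, -0.002, 2.766]
force: [-0.5, 0.6, 2.4]
grip_width: 0.0576
grip_force: 30.0
```

Emit:
carry_out --moves '[{"linear": [0,0,0],"rotation": [0,0,0],"claw": 1},{"linear": [0,0,0],"rotation": [0,0,0],"claw": 1},{"linear": [0,0,0],"rotation": [0,0,0],"claw": 1},{"linear": [0,0,0],"rotation": [0,0,0],"claw": 1}]'

```text
t: 10.25
tool_pos: [0.5151, -0.2305, 0.016]
ee_rot: [-3.142, -0.002, 2.766]
force: [-0.1, 0.7, 3.7]
grip_width: 0.0574
grip_force: 30.0
```

Emit:
carry_out --moves '[{"linear": [0,0,-0.1],"rotation": [0,0,0],"claw": 1},{"linear": [0,0,-0.2],"rotation": [0,0,0],"claw": 1},{"linear": [0,0,-0.3],"rotation": [0,0,0],"claw": 1},{"linear": [0,0,-0.4],"rotation": [0,0,0],"claw": 1},{"linear": [0,0,-0.5],"rotation": [0,0,0],"claw": 1},{"linear": [0,0,-0.5],"rotation": [0,0,0],"claw": 1},{"linear": [0,0,-0.2],"rotation": [0,0,0],"claw": 1},{"linear": [0,0,0],"rotation": [0,0,0],"claw": 1}]'

```text
t: 10.92
tool_pos: [0.517, -0.2316, 0.1072]
ee_rot: [-3.141, 0.003, 2.766]
force: [-0.2, -0.9, -1.0]
grip_width: 0.0571
grip_force: 30.0
```

Emit:
carry_out --moves '[{"linear": [0,0,0],"rotation": [0,0,-0.5],"claw": 1},{"linear": [0,0,0],"rotation": [0,0,-0.7],"claw": 1},{"linear": [0,0,0],"rotation": [0,0,-0.7],"claw": 1},{"linear": [0,0,0],"rotation": [0,0,-0.7],"claw": 1},{"linear": [0,0,0],"rotation": [0,0,-0.7],"claw": 1},{"linear": [0,0,0],"rotation": [0,0,-0.5],"claw": 1},{"linear": [0.1,0.3,0],"rotation": [0,0,0],"claw": 1},{"linear": [0.2,0.6,0],"rotation": [0,0,0],"claw": 1},{"linear": [0.2,0.7,0],"rotation": [0,0,0],"claw": 1},{"linear": [0.2,0.7,0],"rotation": [0,0,0],"claw": 1}]'

```text
t: 11.75
tool_pos: [0.496, -0.1344, 0.1026]
ee_rot: [3.14, -0.004, 3.029]
force: [0.6, -0.1, -1.0]
grip_width: 0.0576
grip_force: 30.0
```

Emit:
carry_out --moves '[{"linear": [0.2,0.7,0],"rotation": [0,0,0],"claw": 1},{"linear": [0.2,0.7,0],"rotation": [0,0,0],"claw": 1},{"linear": [0.2,0.7,0],"rotation": [0,0,0],"claw": 1},{"linear": [0.2,0.7,0],"rotation": [0,0,0],"claw": 1},{"linear": [0.25,0.7,0],"rotation": [0,0,0],"claw": 1},{"linear": [0.25,0.7,0],"rotation": [0,0,0],"claw": 1},{"linear": [0.25,0.7,0],"rotation": [0,0,0],"claw": 1},{"linear": [0.15,0.6,0],"rotation": [0,0,0],"claw": 1},{"linear": [0,0.57,0],"rotation": [0,0,0],"claw": 1},{"linear": [0,0,0],"rotation": [0,0,0],"claw": 1}]'

```text
t: 12.58
tool_pos: [0.4551, 0.1166, 0.1034]
ee_rot: [3.139, -0.004, 3.033]
force: [0.7, -0.4, -1.9]
grip_width: 0.0574
grip_force: 30.0
```

Emit:
carry_out --moves '[{"linear": [0,0,0],"rotation": [0,0,0],"claw": 1},{"linear": [0,0,0],"rotation": [0,0,0],"claw": 1},{"linear": [0,0,0],"rotation": [0,0,0],"claw": 1}]'

```text
t: 12.83
tool_pos: [0.456, 0.1121, 0.1037]
ee_rot: [3.141, -0.003, 3.031]
force: [0.7, 0.0, -0.8]
grip_width: 0.0576
grip_force: 30.0
```

```bash
cat > look.py <<'E'
from h import *
import sys
cx,cy,z,half,mm=map(float,sys.argv[2:7])
s=r.observe(); c=r.calibration('wrist'); im=r.capture('wrist'); n=sys.argv[1]
cv2.imwrite(f'pics/{n}raw.png',im); np.save(f'{n}cal.npy',c,allow_pickle=True)
cv2.imwrite(f'pics/{n}.png',rect(c,im,'wrist',cx,cy,z,half,mm))
E
python3 look.py w7 .45 .11 .012 .075 .25
python3 - <<'E'
from h import *
go(.4581,.1116,.029,np.radians(173.7))
E
```

```text
rot units [ 0.01 -0.05 -0.02] then lin units [-0.05  -0.005  1.871] tcp [0.4561 0.112  0.1039] rpy [ 3.1412 -0.0032  3.0303]
```

View pics/w7.png

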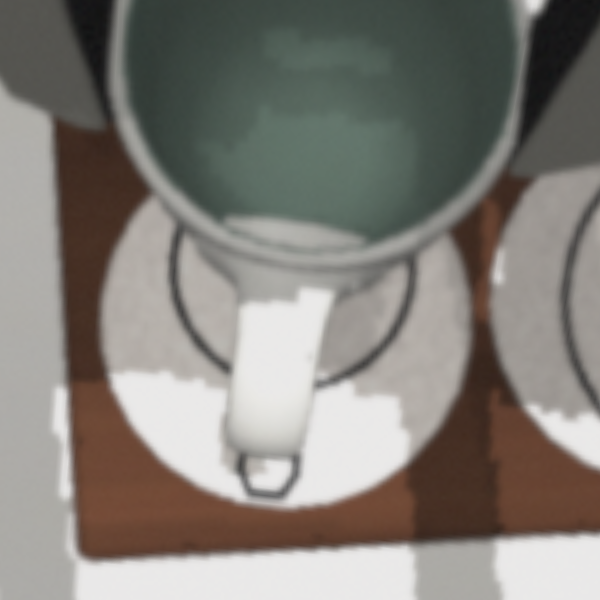

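The cup is held upright above its coaster, with the handle (270,400) over the drawn handle (268,475). Lowering.

Emit:
carry_out --moves '[{"linear": [-0.05,-0.01,0.3],"rotation": [0,-0.05,0],"claw": 1},{"linear": [0,0,0.5],"rotation": [0,0,0],"claw": 1},{"linear": [0,0,0.5],"rotation": [0,0,0],"claw": 1},{"linear": [0,0,0.3],"rotation": [0,0,0],"claw": 1},{"linear": [0,0,0.15],"rotation": [0,0,0],"claw": 1},{"linear": [0,0,0],"rotation": [0,0,0],"claw": 1},{"linear": [0,0,0],"rotation": [0,0,0],"claw": 1},{"linear": [0,0,0],"rotation": [0,0,0],"claw": 1}]'

```text
t: 13.55
tool_pos: [0.4593, 0.1122, 0.0353]
ee_rot: [3.14, 0.002, 3.031]
force: [0.0, -0.3, -0.8]
grip_width: 0.0575
grip_force: 30.0
```

Run:
```python
from h import *
print(r.observe()['force'].round(1)); go(.4581,.1116,.0285,np.radians(173.7))
```

```text
[ 0.  -0.3 -0.8]
rot units [ 0.02  0.03 -0.  ] then lin units [ 0.028 -0.019  0.171] tcp [0.4593 0.1122 0.0353] rpy [3.1405e+00 2.4000e-03 3.0314e+00]
```

Emit:
carry_out --moves '[{"linear": [0.03,-0.02,0.08],"rotation": [0,0.03,0],"claw": 1},{"linear": [0,0,0.08],"rotation": [0,0,0],"claw": 1},{"linear": [0,0,0],"rotation": [0,0,0],"claw": 1},{"linear": [0,0,0],"rotation": [0,0,0],"claw": 1}]'

```text
t: 13.88
tool_pos: [0.4573, 0.1116, 0.028]
ee_rot: [3.141, -0.001, 3.032]
force: [-0.6, 0.4, 0.9]
grip_width: 0.0575
grip_force: 30.0
```

Emit:
carry_out --moves '[{"linear": [0,0,0],"rotation": [0,0,0],"claw": -0.4},{"linear": [0,0,0],"rotation": [0,0,0],"claw": -0.65},{"linear": [0,0,0],"rotation": [0,0,0],"claw": -0.65},{"linear": [0,0,0],"rotation": [0,0,0],"claw": -0.65},{"linear": [0,0,0],"rotation": [0,0,0],"claw": -0.65}]'

```text
t: 14.3
tool_pos: [0.4571, 0.1116, 0.0278]
ee_rot: [3.141, -0.001, 3.032]
force: [-0.4, -0.6, 0.1]
grip_width: 0.0764
grip_force: 0.0
```

Emit:
carry_out --moves '[{"linear": [0,0,-0.4],"rotation": [0,0,0],"claw": -0.65},{"linear": [0,0,-0.7],"rotation": [0,0,0],"claw": -0.65},{"linear": [0,0,-0.7],"rotation": [0,0,0],"claw": -0.65},{"linear": [0,0,-0.7],"rotation": [0,0,0],"claw": -1},{"linear": [0.5,0,-0.7],"rotation": [0,0,0],"claw": -1},{"linear": [0.5,0,0],"rotation": [0,0,0],"claw": -1},{"linear": [0,0,0],"rotation": [0,0,0],"claw": -1},{"linear": [0,0,0],"rotation": [0,0,0],"claw": -1}]'

```text
t: 14.97
tool_pos: [0.4175, 0.116, 0.1561]
ee_rot: [3.141, 0.0, 3.032]
force: [1.0, 0.2, -0.4]
grip_width: 0.0929
grip_force: 0.0
```

```bash
python3 look.py w8 .45 .11 .012 .075 .25
python3 - <<'E'
from h import *
im=cv2.imread('pics/w8raw.png'); c=np.load('w8cal.npy',allow_pickle=True).item()
H,MM=.06,.25; cx,cy=.458,.112
hs=cv2.cvtColor(rect(c,im,'wrist',cx,cy,.062,H,MM),cv2.COLOR_BGR2HSV)
m=((hs[...,0]>55)&(hs[...,0]<105)&(hs[...,1]>25)&(hs[...,2]<190)).astype(np.uint8); m=cv2.morphologyEx(m,cv2.MORPH_OPEN,np.ones((9,9)))
k=max(cv2.findContours(m,0,1)[0],key=cv2.contourArea); e=cv2.fitEllipse(cv2.convexHull(k)); print('rim',np.round(w(*e[0],cx,cy,H,MM),4),np.array(e[1])*MM)
# lemon approach: axis 32.2 deg -> tool x along it => yaw 212.2-360
go(.455,-.329,.13,np.radians(212.2))
E
```

```text
rim [0.4579 0.1114] [52.80376434 53.32187271]
rot units [ 0.01 -0.01 -9.62] then lin units [ 5.133 -9.909  0.637] tcp [0.4175 0.1158 0.1555] rpy [ 3.141e+00 -1.000e-03  3.032e+00]
```

View pics/w8.png

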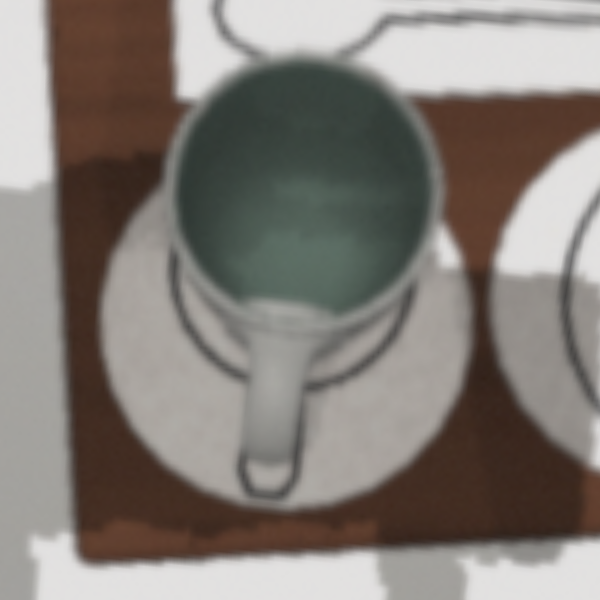

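The cup stands in its outline: the fitted rim centre (.4579,.1114) is within 1 mm of the drawn circle, and the handle (275,420) lies over the drawn one. Next is the lemon at yaw 32°, which keeps joint 6 in range.

Emit:
carry_out --moves '[{"linear": [0,0,0],"rotation": [0,0,1],"claw": -1},{"linear": [0,0,0],"rotation": [0,0,1],"claw": -1},{"linear": [0,0,0],"rotation": [0,0,1],"claw": -1},{"linear": [0,0,0],"rotation": [0,0,1],"claw": -1},{"linear": [0,0,0],"rotation": [0,0,1],"claw": -1},{"linear": [0,0,0],"rotation": [0,0,1],"claw": -1},{"linear": [0,0,0],"rotation": [0,0,1],"claw": -1},{"linear": [0,0,0],"rotation": [0,0,1],"claw": -1},{"linear": [0,0,0],"rotation": [0,0,1],"claw": -1},{"linear": [0,0,0],"rotation": [0,0,1],"claw": -1}]'

```text
t: 15.85
tool_pos: [0.4175, 0.1155, 0.1545]
ee_rot: [-3.139, -0.003, 2.33]
force: [0.2, 0.2, 0.2]
grip_width: 0.0931
grip_force: 0.0
```

Emit:
carry_out --moves '[{"linear": [0,0,0],"rotation": [0,0,1],"claw": -1},{"linear": [0,0,0],"rotation": [0,0,1],"claw": -1},{"linear": [0,0,0],"rotation": [0,0,1],"claw": -1},{"linear": [0,0,0],"rotation": [0,0,1],"claw": -1},{"linear": [0,0,0],"rotation": [0,0,1],"claw": -1},{"linear": [0,0,0],"rotation": [0,0,1],"claw": -1},{"linear": [0,0,0],"rotation": [0,0,1],"claw": -1},{"linear": [0,0,0],"rotation": [0,0,1],"claw": -1},{"linear": [0,0,0],"rotation": [0,0,1],"claw": -1},{"linear": [0,0,0],"rotation": [0,0,1],"claw": -1}]'

```text
t: 16.68
tool_pos: [0.4175, 0.1155, 0.1545]
ee_rot: [-3.138, -0.001, 1.632]
force: [-0.5, 0.4, 0.4]
grip_width: 0.093
grip_force: 0.0
```

Emit:
carry_out --moves '[{"linear": [0,0,0],"rotation": [0,0,1],"claw": -1},{"linear": [0,0,0],"rotation": [0,0,1],"claw": -1},{"linear": [0,0,0],"rotation": [0,0,1],"claw": -1},{"linear": [0,0,0],"rotation": [0,0,1],"claw": -1},{"linear": [0,0,0],"rotation": [0,0,1],"claw": -1},{"linear": [0,0,0],"rotation": [0,0,1],"claw": -1},{"linear": [0,0,0],"rotation": [0,0,1],"claw": -1},{"linear": [0,0,0],"rotation": [0,0,1],"claw": -1},{"linear": [0,0,0],"rotation": [0,0,1],"claw": -1},{"linear": [0,0,0],"rotation": [0,0,1],"claw": -1}]'

```text
t: 17.52
tool_pos: [0.4175, 0.1156, 0.1545]
ee_rot: [-3.139, 0.002, 0.934]
force: [1.1, 0.3, -0.1]
grip_width: 0.093
grip_force: 0.0
```

Emit:
carry_out --moves '[{"linear": [0,0,0],"rotation": [0,0,1],"claw": -1},{"linear": [0,0,0],"rotation": [0,0,1],"claw": -1},{"linear": [0,0,0],"rotation": [0,0,1],"claw": -1},{"linear": [0,0,0],"rotation": [0,0,1],"claw": -1},{"linear": [0,0,0],"rotation": [0,0,1],"claw": -1},{"linear": [0,0,0],"rotation": [0,0,0.4],"claw": -1},{"linear": [-0.45,0.9,0],"rotation": [0,0,0],"claw": -1},{"linear": [-0.45,0.9,0],"rotation": [0,0,0],"claw": -1},{"linear": [-0.45,0.9,0],"rotation": [0,0,0],"claw": -1},{"linear": [-0.45,0.9,0],"rotation": [0,0,0],"claw": -1}]'

```text
t: 18.35
tool_pos: [0.4328, -0.0461, 0.1546]
ee_rot: [-3.139, 0.002, 0.561]
force: [1.2, 1.1, -0.5]
grip_width: 0.0932
grip_force: 0.0
```

Emit:
carry_out --moves '[{"linear": [-0.45,0.9,0],"rotation": [0,0,0],"claw": -1},{"linear": [-0.45,0.9,0],"rotation": [0,0,0],"claw": -1},{"linear": [-0.45,0.9,0],"rotation": [0,0,0],"claw": -1},{"linear": [-0.5,0.9,0],"rotation": [0,0,0],"claw": -1},{"linear": [-0.5,0.9,0],"rotation": [0,0,0],"claw": -1},{"linear": [-0.5,0.9,0.2],"rotation": [0,0,0],"claw": -1},{"linear": [-0.4,0.9,0.2],"rotation": [0,0,0],"claw": -1},{"linear": [0,0,0.2],"rotation": [0,0,0],"claw": -1},{"linear": [0,0,0],"rotation": [0,0,0],"claw": -1},{"linear": [0,0,0],"rotation": [0,0,0],"claw": -1}]'

```text
t: 19.18
tool_pos: [0.4558, -0.326, 0.1293]
ee_rot: [-3.136, 0.001, 0.559]
force: [-0.4, 0.8, 0.6]
grip_width: 0.0932
grip_force: 0.0
```

```bash
cat > lem.py <<'E'
from h import *
c=r.calibration('wrist'); im=r.capture('wrist'); cv2.imwrite('pics/lemraw.png',im)
H,MM=.06,.25; cx,cy=.455,-.329
hs=cv2.cvtColor(rect(c,im,'wrist',cx,cy,.028,H,MM),cv2.COLOR_BGR2HSV)
m=((hs[...,0]>18)&(hs[...,0]<36)&(hs[...,1]>110)).astype(np.uint8)
k=max(cv2.findContours(m,0,1)[0],key=cv2.contourArea); ma=np.zeros_like(m); cv2.drawContours(ma,[k],-1,1,-1); p=np.argwhere(ma); W=np.array(w(p[:,1],p[:,0],cx,cy,H,MM)).T
l,v=np.linalg.eigh(np.cov(W.T)); a=v[:,1]; Q=(W-W.mean(0))@v; ang=np.degrees(np.arctan2(a[1],a[0]))%180
mid=W.mean(0)+v@((Q.max(0)+Q.min(0))/2); print('lemon',mid.round(4),ang,np.ptp(Q,0))
go(*mid,.010,np.radians(ang))
E
python3 lem.py
```

```text
lemon [ 0.4553 -0.3291] 32.581392086733274 [0.05275061 0.07514646]
rot units [-0.05  0.01 -0.12] then lin units [-0.069  0.055  3.012] tcp [ 0.4564 -0.3258  0.1305] rpy [-3.138e+00  1.000e-03  5.605e-01]
```

Emit:
carry_out --moves '[{"linear": [-0.07,0.055,0.3],"rotation": [-0.05,0,-0.12],"claw": -0.65},{"linear": [0,0,0.6],"rotation": [0,0,0],"claw": -0.65},{"linear": [0,0,0.7],"rotation": [0,0,0],"claw": -0.65},{"linear": [0,0,0.7],"rotation": [0,0,0],"claw": -0.65},{"linear": [0,0,0.5],"rotation": [0,0,0],"claw": -0.65},{"linear": [0,0,0.2],"rotation": [0,0,0],"claw": -0.65},{"linear": [0,0,0],"rotation": [0,0,0],"claw": -0.65},{"linear": [0,0,0],"rotation": [0,0,0],"claw": -0.65}]'

```text
t: 19.9
tool_pos: [0.4563, -0.3299, 0.0126]
ee_rot: [3.139, 0.0, 0.57]
force: [0.1, -0.6, 0.6]
grip_width: 0.0768
grip_force: 0.0
```

Emit:
carry_out --moves '[{"linear": [0,0,0],"rotation": [0,0,0],"claw": 1},{"linear": [0,0,0],"rotation": [0,0,0],"claw": 1},{"linear": [0,0,0],"rotation": [0,0,0],"claw": 1},{"linear": [0,0,0],"rotation": [0,0,0],"claw": 1},{"linear": [0,0,0],"rotation": [0,0,0],"claw": 1},{"linear": [0,0,0],"rotation": [0,0,0],"claw": 1},{"linear": [0,0,0],"rotation": [0,0,0],"claw": 1},{"linear": [0,0,0],"rotation": [0,0,0],"claw": 1}]'

```text
t: 20.57
tool_pos: [0.4561, -0.3307, 0.0122]
ee_rot: [3.138, 0.0, 0.569]
force: [-0.9, -0.1, 5.9]
grip_width: 0.0488
grip_force: 29.5
```

Emit:
carry_out --moves '[{"linear": [0,0,-0.1],"rotation": [0,0,0],"claw": 1},{"linear": [0,0,-0.3],"rotation": [0,0,0],"claw": 1},{"linear": [0,0,-0.5],"rotation": [0,0,0],"claw": 1},{"linear": [0,0,-0.6],"rotation": [0,0,0],"claw": 1},{"linear": [0,0,-0.6],"rotation": [0,0,0],"claw": 1},{"linear": [0,0,-0.3],"rotation": [0,0,0],"claw": 1},{"linear": [0,0,0],"rotation": [0,0,0],"claw": 1},{"linear": [0,0,0],"rotation": [0,0,0],"claw": 1}]'

```text
t: 21.23
tool_pos: [0.4559, -0.3303, 0.1079]
ee_rot: [3.138, 0.0, 0.569]
force: [0.2, 0.3, -1.2]
grip_width: 0.0488
grip_force: 28.5
```

Run:
```python
from h import *
go(.45,.0157,.10,np.radians(-1.3))
```

```text
rot units [ 0.05 -0.01  8.47] then lin units [-0.343 -8.645  0.197] tcp [ 0.4559 -0.3303  0.1079] rpy [3.1381e+00 2.0000e-04 5.6870e-01]
```

Emit:
carry_out --moves '[{"linear": [0,0,0],"rotation": [0,0,0.6],"claw": 1},{"linear": [0,0,0],"rotation": [0,0,0.9],"claw": 1},{"linear": [0,0,0],"rotation": [0,0,0.9],"claw": 1},{"linear": [0,0,0],"rotation": [0,0,0.9],"claw": 1},{"linear": [0,0,0],"rotation": [0,0,0.9],"claw": 1},{"linear": [0,0,0],"rotation": [0,0,0.9],"claw": 1},{"linear": [0,0,0],"rotation": [0,0,0.9],"claw": 1},{"linear": [0,0,0],"rotation": [0,0,0.9],"claw": 1},{"linear": [0,0,0],"rotation": [0,0,0.9],"claw": 1},{"linear": [0,0,0],"rotation": [0.05,0,0.67],"claw": 1}]'

```text
t: 22.07
tool_pos: [0.4543, -0.3288, 0.1047]
ee_rot: [-3.138, 0.003, -0.026]
force: [-0.2, -0.0, -1.3]
grip_width: 0.0489
grip_force: 28.5
```

Emit:
carry_out --moves '[{"linear": [0,-0.5,0],"rotation": [0,0,0],"claw": 1},{"linear": [0,-0.9,0],"rotation": [0,0,0],"claw": 1},{"linear": [0,-0.9,0],"rotation": [0,0,0],"claw": 1},{"linear": [0,-0.9,0],"rotation": [0,0,0],"claw": 1},{"linear": [0,-0.9,0],"rotation": [0,0,0],"claw": 1},{"linear": [-0.1,-0.9,0],"rotation": [0,0,0],"claw": 1},{"linear": [-0.1,-0.9,0],"rotation": [0,0,0],"claw": 1},{"linear": [-0.1,-0.9,0],"rotation": [0,0,0],"claw": 1},{"linear": [0,-0.9,0],"rotation": [0,0,0],"claw": 1},{"linear": [0,-0.9,0],"rotation": [0,0,0],"claw": 1}]'

```text
t: 22.9
tool_pos: [0.4494, 0.0159, 0.1058]
ee_rot: [-3.14, 0.003, -0.023]
force: [0.8, 0.3, -0.3]
grip_width: 0.0491
grip_force: 28.5
```

Emit:
carry_out --moves '[{"linear": [0,0,0],"rotation": [0,0,0],"claw": 1},{"linear": [0,0,0],"rotation": [0,0,0],"claw": 1},{"linear": [0,0,0],"rotation": [0,0,0],"claw": 1}]'

```text
t: 23.15
tool_pos: [0.4503, 0.014, 0.1064]
ee_rot: [-3.141, 0.002, -0.022]
force: [0.6, -0.7, -0.6]
grip_width: 0.0486
grip_force: 28.5
```

```bash
python3 look.py w9 .45 .0157 .012 .075 .25
python3 - <<'E'
from h import *
go(.45,.0157,.0245,np.radians(-1.3))
E
```

```text
rot units [-0.02  0.02 -0.  ] then lin units [-0.015 -0.056  2.055] tcp [0.4505 0.0135 0.1067] rpy [-3.1405e+00  1.5000e-03 -2.3000e-02]
```

View pics/w9.png

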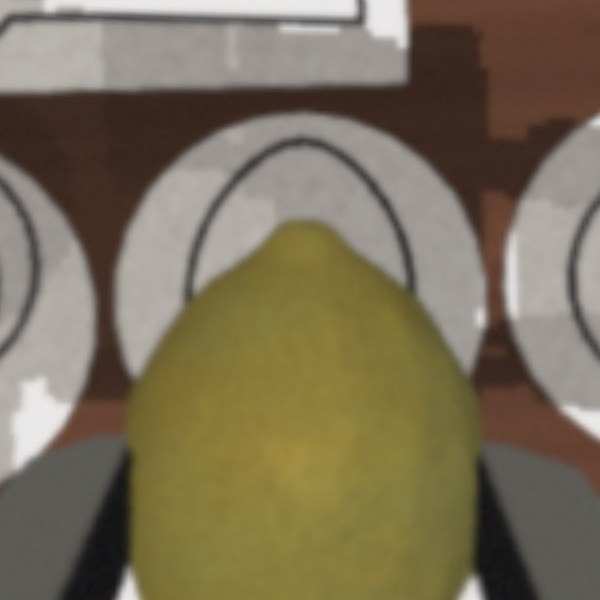

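The lemon hangs above its outline, its axis matching the drawn tip at (300,140). Lowering.

Emit:
carry_out --moves '[{"linear": [-0.015,-0.055,0.3],"rotation": [0,0,0],"claw": 1},{"linear": [0,0,0.6],"rotation": [0,0,0],"claw": 1},{"linear": [0,0,0.5],"rotation": [0,0,0],"claw": 1},{"linear": [0,0,0.35],"rotation": [0,0,0],"claw": 1},{"linear": [0,0,0.15],"rotation": [0,0,0],"claw": 1},{"linear": [0,0,0.1],"rotation": [0,0,0],"claw": 1},{"linear": [0,0,0],"rotation": [0,0,0],"claw": 1},{"linear": [0,0,0],"rotation": [0,0,0],"claw": 1},{"linear": [0,0,0],"rotation": [0,0,0],"claw": 1}]'

```text
t: 23.95
tool_pos: [0.4518, 0.0162, 0.0289]
ee_rot: [-3.14, -0.002, -0.023]
force: [0.3, 0.2, -0.8]
grip_width: 0.0491
grip_force: 28.5
```

Run:
```python
from h import *
go(.45,.0157,.0242,np.radians(-1.3))
```

```text
rot units [-0.02 -0.03 -0.01] then lin units [-0.044  0.014  0.118] tcp [0.4518 0.0162 0.0289] rpy [-3.1403e+00 -2.4000e-03 -2.3100e-02]
```

Emit:
carry_out --moves '[{"linear": [-0.04,0.01,0.06],"rotation": [0,0,0],"claw": 1},{"linear": [0,0,0.06],"rotation": [0,0,0],"claw": 1},{"linear": [0,0,0],"rotation": [0,0,0],"claw": 1},{"linear": [0,0,0],"rotation": [0,0,0],"claw": 1}]'

```text
t: 24.28
tool_pos: [0.4501, 0.0161, 0.0242]
ee_rot: [-3.14, -0.002, -0.022]
force: [-1.8, 0.2, 5.5]
grip_width: 0.049
grip_force: 29.4
```

Emit:
carry_out --moves '[{"linear": [0,0,0],"rotation": [0,0,0],"claw": -0.2},{"linear": [0,0,0],"rotation": [0,0,0],"claw": -0.5},{"linear": [0,0,0],"rotation": [0,0,0],"claw": -0.5},{"linear": [0,0,0],"rotation": [0,0,0],"claw": -0.5},{"linear": [0,0,0],"rotation": [0,0,0],"claw": -0.5}]'

```text
t: 24.7
tool_pos: [0.4491, 0.0162, 0.023]
ee_rot: [-3.14, -0.0, -0.023]
force: [-0.5, 0.5, -0.2]
grip_width: 0.0692
grip_force: 0.0
```

Emit:
carry_out --moves '[{"linear": [0,0,-0.4],"rotation": [0,0,0],"claw": -0.5},{"linear": [0,0,-0.7],"rotation": [0,0,0],"claw": -0.5},{"linear": [0,0,-0.7],"rotation": [0,0,0],"claw": -0.5},{"linear": [0,0,-0.7],"rotation": [0,0,0],"claw": -1},{"linear": [0.5,0,-0.7],"rotation": [0,0,0],"claw": -1},{"linear": [0.5,0,0],"rotation": [0,0,0],"claw": -1},{"linear": [0,0,0],"rotation": [0,0,0],"claw": -1},{"linear": [0,0,0],"rotation": [0,0,0],"claw": -1}]'

```text
t: 25.37
tool_pos: [0.4894, 0.015, 0.1511]
ee_rot: [-3.14, -0.0, -0.023]
force: [-0.8, 0.9, -0.0]
grip_width: 0.092
grip_force: 0.0
```

```bash
python3 look.py w10 .45 .0157 .012 .075 .25; sed -e "s/cx,cy=.455,-.329/cx,cy=.45,.0157/; s/,\.028,H/,.04,H/; s/^go.*//" lem.py > lem2.py; python3 lem2.py
python3 - <<'E'
from h import *
go(.3975,-.248,.13,np.radians(-1.3))
E
```

```text
lemon [0.4494 0.0161] 178.75618153693864 [0.05224854 0.07676448]
rot units [-0.02  0.03  0.  ] then lin units [-2.111  6.628  0.501] tcp [0.488  0.0151 0.15  ] rpy [-3.1401e+00  1.8000e-03 -2.2600e-02]
```

View pics/w10.png

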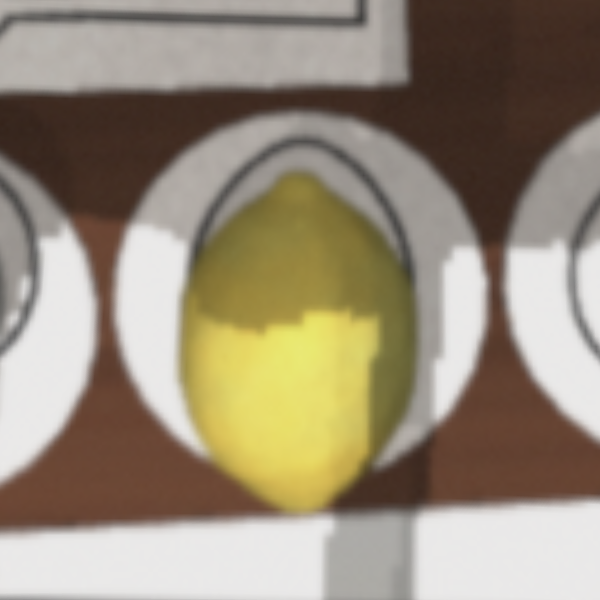

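The lemon fills its outline; the fit gives (.4494,.0161) at 178.8° against a target of (.4499,.0157) at 178.7°. On to the timer.

Emit:
carry_out --moves '[{"linear": [-0.2,0.8,0],"rotation": [0,0,0],"claw": -1},{"linear": [-0.2,0.9,0],"rotation": [0,0,0],"claw": -1},{"linear": [-0.2,0.9,0],"rotation": [0,0,0],"claw": -1},{"linear": [-0.3,0.9,0],"rotation": [0,0,0],"claw": -1},{"linear": [-0.3,0.9,0],"rotation": [0,0,0],"claw": -1},{"linear": [-0.3,0.9,0.1],"rotation": [0,0,0],"claw": -1},{"linear": [-0.3,0.9,0.2],"rotation": [0,0,0],"claw": -1},{"linear": [-0.3,0.43,0.2],"rotation": [0,0,0],"claw": -1},{"linear": [0,0,0],"rotation": [0,0,0],"claw": -1},{"linear": [0,0,0],"rotation": [0,0,0],"claw": -1}]'

```text
t: 26.3
tool_pos: [0.3974, -0.2479, 0.1294]
ee_rot: [-3.138, 0.002, -0.026]
force: [0.3, -0.0, 0.5]
grip_width: 0.0932
grip_force: 0.0
```

```bash
cat > tim.py <<'E'
from h import *
import sys
cx,cy,z=map(float,sys.argv[1:4]); c=r.calibration('wrist'); im=r.capture('wrist'); H,MM=.06,.25
hs=cv2.cvtColor(rect(c,im,'wrist',cx,cy,z,H,MM),cv2.COLOR_BGR2HSV)
m=(((hs[...,0]<10)|(hs[...,0]>170))&(hs[...,1]>140)).astype(np.uint8); m=cv2.morphologyEx(m,cv2.MORPH_OPEN,np.ones((9,9)))
k=max(cv2.findContours(m,0,1)[0],key=cv2.contourArea); e=cv2.fitEllipse(cv2.convexHull(k)); print('timer',np.round(w(*e[0],cx,cy,H,MM),4),np.array(e[1])*MM)
go(*w(*e[0],cx,cy,H,MM),.003,np.radians(-1.3))
E
python3 tim.py .3975 -.248 .017
```

```text
timer [ 0.3966 -0.2483] [56.53234863 57.77888107]
rot units [-0.04  0.01 -0.02] then lin units [-0.044  0.024  3.176] tcp [ 0.3984 -0.2474  0.1301] rpy [-3.1388e+00  4.0000e-04 -2.4000e-02]
```

Emit:
carry_out --moves '[{"linear": [-0.03,0.02,0.4],"rotation": [-0.04,0,0],"claw": -1},{"linear": [0,0,0.7],"rotation": [0,0,0],"claw": -1},{"linear": [0,0,0.7],"rotation": [0,0,0],"claw": -1},{"linear": [0,0,0.6],"rotation": [0,0,0],"claw": -1},{"linear": [0,0,0.4],"rotation": [0,0,0],"claw": -1},{"linear": [0,0,0.2],"rotation": [0,0,0],"claw": -1},{"linear": [0,0,0],"rotation": [0,0,0],"claw": -1},{"linear": [0,0,0],"rotation": [0,0,0],"claw": -1},{"linear": [0,0,0],"rotation": [0,0,0],"claw": -1}]'

```text
t: 27.1
tool_pos: [0.3993, -0.2494, 0.0123]
ee_rot: [3.139, -0.003, -0.022]
force: [0.3, -0.2, 0.3]
grip_width: 0.093
grip_force: 0.0
```

Run:
```python
from h import *
go(.397,-.2483,.004,np.radians(-1.3))
```

```text
rot units [ 0.04 -0.04  0.01] then lin units [-0.058 -0.026  0.208] tcp [ 0.3993 -0.2494  0.0123] rpy [ 3.1389e+00 -2.5000e-03 -2.1800e-02]
```

Emit:
carry_out --moves '[{"linear": [-0.06,-0.02,0.08],"rotation": [0.03,-0.03,0],"claw": -1},{"linear": [0,0,0.08],"rotation": [0,0,0],"claw": -1},{"linear": [0,0,0],"rotation": [0,0,0],"claw": -1},{"linear": [0,0,0],"rotation": [0,0,0],"claw": -1}]'

```text
t: 27.43
tool_pos: [0.3956, -0.2483, 0.0044]
ee_rot: [-3.141, 0.001, -0.023]
force: [-0.5, -0.5, -0.6]
grip_width: 0.093
grip_force: 0.0
```

Emit:
carry_out --moves '[{"linear": [0,0,0],"rotation": [0,0,0],"claw": 1},{"linear": [0,0,0],"rotation": [0,0,0],"claw": 1},{"linear": [0,0,0],"rotation": [0,0,0],"claw": 1},{"linear": [0,0,0],"rotation": [0,0,0],"claw": 1},{"linear": [0,0,0],"rotation": [0,0,0],"claw": 1},{"linear": [0,0,0],"rotation": [0,0,0],"claw": 1},{"linear": [0,0,0],"rotation": [0,0,0],"claw": 1},{"linear": [0,0,0],"rotation": [0,0,0],"claw": 1}]'

```text
t: 28.1
tool_pos: [0.3956, -0.2481, 0.0043]
ee_rot: [-3.141, 0.002, -0.023]
force: [-0.6, 0.5, -1.6]
grip_width: 0.0509
grip_force: 28.8
```

Emit:
carry_out --moves '[{"linear": [0,0,-0.1],"rotation": [0,0,0],"claw": 1},{"linear": [0,0,-0.3],"rotation": [0,0,0],"claw": 1},{"linear": [0,0,-0.5],"rotation": [0,0,0],"claw": 1},{"linear": [0,0,-0.6],"rotation": [0,0,0],"claw": 1},{"linear": [0,0,-0.6],"rotation": [0,0,0],"claw": 1},{"linear": [0,0,-0.3],"rotation": [0,0,0],"claw": 1},{"linear": [0,0,0],"rotation": [0,0,0],"claw": 1},{"linear": [0,0,0],"rotation": [0,0,0],"claw": 1}]'

```text
t: 28.77
tool_pos: [0.3961, -0.2485, 0.1004]
ee_rot: [3.141, 0.0, -0.023]
force: [-0.2, -0.4, -1.5]
grip_width: 0.0511
grip_force: 28.7
```

Run:
```python
from h import *
go(.4555,-.0821,.1,np.radians(-1.3))
```

```text
rot units [0.   0.01 0.  ] then lin units [ 1.39  -4.194  0.011] tcp [ 0.3961 -0.2485  0.1004] rpy [ 3.1415e+00  4.0000e-04 -2.2700e-02]
```

Emit:
carry_out --moves '[{"linear": [0.1,-0.4,0],"rotation": [0,0,0],"claw": 1},{"linear": [0.26,-0.8,0],"rotation": [0,0,0],"claw": 1},{"linear": [0.3,-0.8,0],"rotation": [0,0,0],"claw": 1},{"linear": [0.3,-0.8,0],"rotation": [0,0,0],"claw": 1},{"linear": [0.3,-0.8,0],"rotation": [0,0,0],"claw": 1},{"linear": [0.1,-0.59,0],"rotation": [0,0,0],"claw": 1},{"linear": [0,0,0],"rotation": [0,0,0],"claw": 1},{"linear": [0,0,0],"rotation": [0,0,0],"claw": 1}]'

```text
t: 29.43
tool_pos: [0.4528, -0.0806, 0.0983]
ee_rot: [-3.14, 0.005, -0.02]
force: [-0.5, 0.5, -1.6]
grip_width: 0.0508
grip_force: 28.8
```

Emit:
carry_out --moves '[{"linear": [0,0,0.4],"rotation": [0,0,0],"claw": 1},{"linear": [0,0,0.6],"rotation": [0,0,0],"claw": 1},{"linear": [0,0,0.5],"rotation": [0,0,0],"claw": 1},{"linear": [0,0,0.2],"rotation": [0,0,0],"claw": 1},{"linear": [0,0,0],"rotation": [0,0,0],"claw": 1},{"linear": [0,0,0],"rotation": [0,0,0],"claw": 1},{"linear": [0,0,0],"rotation": [0,0,0],"claw": 1}]'

```text
t: 30.02
tool_pos: [0.4545, -0.0826, 0.0334]
ee_rot: [-3.141, 0.0, -0.023]
force: [0.6, -0.2, -0.1]
grip_width: 0.0511
grip_force: 28.8
```

Run:
```python
from h import *
go(.4542,-.0821,.0165,np.radians(-1.3))
```

```text
rot units [-0.    0.   -0.01] then lin units [-0.009 -0.012  0.422] tcp [ 0.4545 -0.0826  0.0334] rpy [-3.1413e+00  2.0000e-04 -2.3300e-02]
```

Emit:
carry_out --moves '[{"linear": [-0.01,-0.01,0.2],"rotation": [0,0,0],"claw": 1},{"linear": [0,0,0.12],"rotation": [0,0,0],"claw": 1},{"linear": [0,0,0.08],"rotation": [0,0,0],"claw": 1},{"linear": [0,0,0],"rotation": [0,0,0],"claw": 1},{"linear": [0,0,0],"rotation": [0,0,0],"claw": 1},{"linear": [0,0,0],"rotation": [0,0,0],"claw": 1}]'

```text
t: 30.52
tool_pos: [0.4534, -0.0814, 0.0163]
ee_rot: [-3.141, 0.002, -0.023]
force: [0.1, 0.0, -0.7]
grip_width: 0.0508
grip_force: 28.8
```

Emit:
carry_out --moves '[{"linear": [0.02,-0.02,0],"rotation": [0,0,0],"claw": 1},{"linear": [0,0,0],"rotation": [0,0,0],"claw": 1},{"linear": [0,0,0],"rotation": [0,0,0],"claw": -0.2},{"linear": [0,0,0],"rotation": [0,0,0],"claw": -0.6},{"linear": [0,0,0],"rotation": [0,0,0],"claw": -0.6},{"linear": [0,0,0],"rotation": [0,0,0],"claw": -0.6},{"linear": [0,0,0],"rotation": [0,0,0],"claw": -0.6}]'

```text
t: 31.1
tool_pos: [0.4543, -0.0807, 0.0164]
ee_rot: [-3.141, 0.001, -0.023]
force: [-0.3, 0.1, 0.6]
grip_width: 0.0735
grip_force: 0.0
```

Emit:
carry_out --moves '[{"linear": [0,0,-0.4],"rotation": [0,0,0],"claw": -0.6},{"linear": [0,0,-0.7],"rotation": [0,0,0],"claw": -0.6},{"linear": [0,0,-0.7],"rotation": [0,0,0],"claw": -0.6},{"linear": [0,0,-0.7],"rotation": [0,0,0],"claw": -1},{"linear": [0.5,0,-0.7],"rotation": [0,0,0],"claw": -1},{"linear": [0.5,0,0],"rotation": [0,0,0],"claw": -1},{"linear": [0,0,0],"rotation": [0,0,0],"claw": -1},{"linear": [0,0,0],"rotation": [0,0,0],"claw": -1}]'

```text
t: 31.77
tool_pos: [0.4949, -0.0817, 0.1444]
ee_rot: [-3.141, 0.001, -0.022]
force: [-0.3, -0.0, -0.1]
grip_width: 0.0926
grip_force: 0.0
```

```bash
python3 tim.py .4555 -.0821 .029;  python3 look.py w11 .4555 -.0821 .012 .075 .25
python3 - <<'E'
from h import *
# spoon: rough from top view
c=r.calibration('top'); im=r.capture('top'); cx,cy,H,MM=.385,.25,.1,.25
g=rect(c,im,'top',cx,cy,.005,H,MM); cv2.imwrite('pics/sp.png',g)
E
```

```text
timer [ 0.4543 -0.0812] [56.41684341 59.59164429]
rot units [-0.01  0.04  0.  ] then lin units [-0.988  0.013  3.516] tcp [ 0.4938 -0.0816  0.1436] rpy [-3.1406e+00  3.1000e-03 -2.2400e-02]
```

View pics/w11.png

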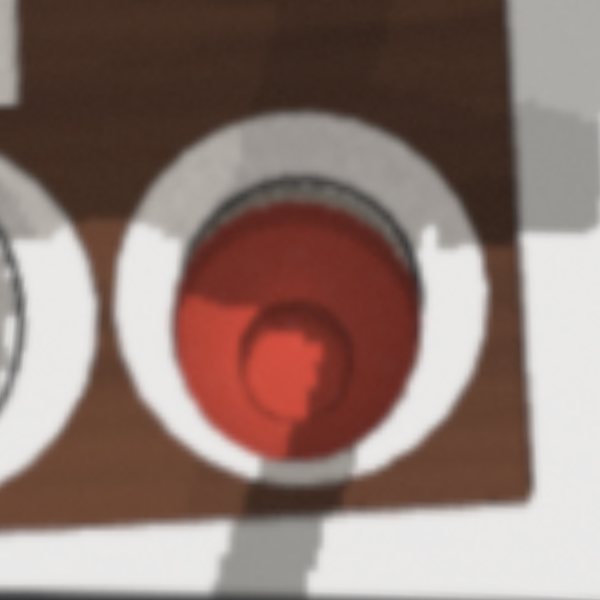

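The timer sits within about 1 mm of its circle. Now I'll turn for the spoon, looking at the spoon strip on the way.

Emit:
carry_out --moves '[{"linear": [0,0,-0.3],"rotation": [0,0,-1],"claw": -1},{"linear": [0,0,-0.3],"rotation": [0,0,-1],"claw": -1},{"linear": [0,0,0],"rotation": [0,0,-1],"claw": -1},{"linear": [0,0,0],"rotation": [0,0,-1],"claw": -1},{"linear": [0,0,0],"rotation": [0,0,-1],"claw": -1},{"linear": [0,0,0],"rotation": [0,0,-1],"claw": -1},{"linear": [0,0,0],"rotation": [0,0,-1],"claw": -1},{"linear": [0,0,0],"rotation": [0,0,-1],"claw": -1},{"linear": [0,0,0],"rotation": [0,0,-1],"claw": -1},{"linear": [0,0,0],"rotation": [0,0,-1],"claw": -1}]'

```text
t: 32.75
tool_pos: [0.4934, -0.0816, 0.1675]
ee_rot: [-3.139, 0.002, 0.679]
force: [-0.5, 0.6, 1.2]
grip_width: 0.0929
grip_force: 0.0
```

Emit:
carry_out --moves '[{"linear": [0,0,0],"rotation": [0,0,-1],"claw": -1},{"linear": [0,0,0],"rotation": [0,0,-1],"claw": -1},{"linear": [0,0,0],"rotation": [0,0,-1],"claw": -1},{"linear": [0,0,0],"rotation": [0,0,-1],"claw": -1},{"linear": [0,0,0],"rotation": [0,0,-1],"claw": -1},{"linear": [0,0,0],"rotation": [0,0,-1],"claw": -1},{"linear": [0,0,0],"rotation": [0,0,-1],"claw": -1},{"linear": [0,0,0],"rotation": [0,0,-1],"claw": -1},{"linear": [0,0,0],"rotation": [0,0,-1],"claw": -1},{"linear": [0,0,0],"rotation": [0,0,-1],"claw": -1}]'

```text
t: 33.58
tool_pos: [0.4934, -0.0816, 0.1675]
ee_rot: [-3.138, -0.001, 1.377]
force: [0.2, 0.2, 0.2]
grip_width: 0.0929
grip_force: 0.0
```

Emit:
carry_out --moves '[{"linear": [0,0,0],"rotation": [0,0,-1],"claw": -1},{"linear": [0,0,0],"rotation": [0,0,-1],"claw": -1},{"linear": [0,0,0],"rotation": [0,0,-1],"claw": -1},{"linear": [0.6,0.2,0],"rotation": [0,0,-0.2],"claw": -1},{"linear": [0.7,0.3,0],"rotation": [0,0,0],"claw": -1},{"linear": [0.8,0.4,0],"rotation": [0,0,0],"claw": -1},{"linear": [0.7,0,0],"rotation": [0,0,0],"claw": -1},{"linear": [0,0,0],"rotation": [0,0,0],"claw": -1},{"linear": [0,0,0],"rotation": [0,0,0],"claw": -1}]'

```text
t: 34.33
tool_pos: [0.5268, 0.0322, 0.1675]
ee_rot: [-3.138, -0.001, 1.6]
force: [0.3, -0.6, -0.0]
grip_width: 0.0931
grip_force: 0.0
```

```bash
python3 look.py w12 .525 .067 .012 .1 .25
python3 - <<'E'
from h import *
go(.39,.25,.16,np.radians(97))
def strip(g,cx,cy,H,MM):
    hs=cv2.cvtColor(g,cv2.COLOR_BGR2HSV)
    m=((hs[...,1]<75)&(hs[...,2]>90)).astype(np.uint8); ro=np.zeros_like(m); ro[290:510,60:740]=1; m&=ro
    m=cv2.morphologyEx(m,cv2.MORPH_CLOSE,np.ones((15,15))); m=cv2.morphologyEx(m,cv2.MORPH_OPEN,np.ones((45,45)))
    k=max(cv2.findContours(m,0,1)[0],key=cv2.contourArea); b=cv2.minAreaRect(k); print('strip',np.round(w(*b[0],cx,cy,H,MM),4),np.array(b[1])*MM,b[2])
strip(cv2.imread('pics/w12.png'),.525,.067,.1,.25)
E
```

```text
rot units [-0.04 -0.01 -1.35] then lin units [ 5.847 -2.732  0.192] tcp [0.527  0.0312 0.1677] rpy [-3.1388e+00 -4.0000e-04  1.5984e+00]
strip [0.5242 0.0654] [ 46.82660675 154.59179688] 88.74095153808594
```

View pics/w12.png

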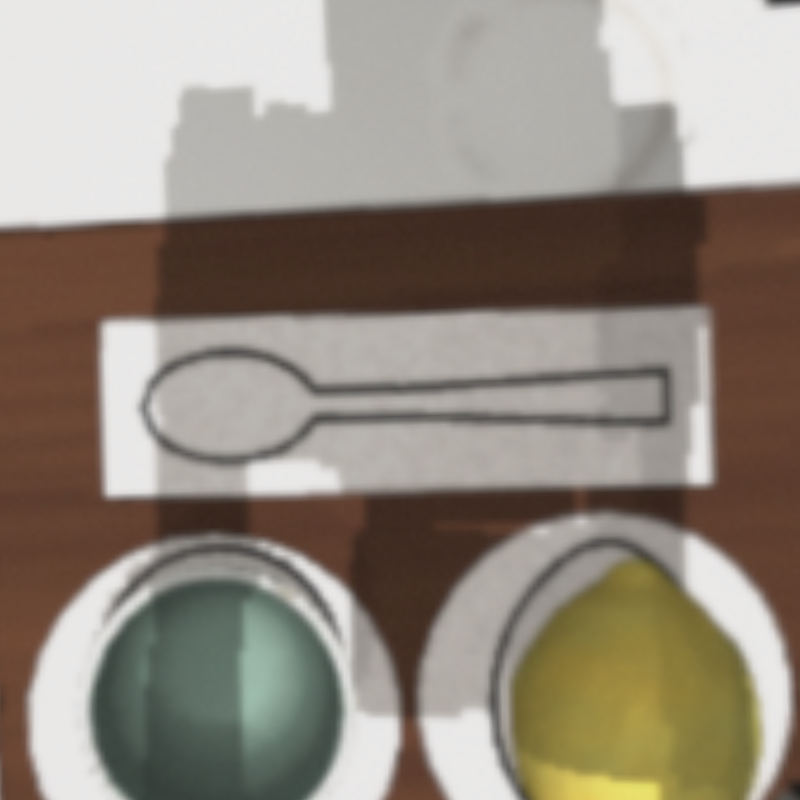

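The spoon strip is clear: tip (143,407), handle end (668,396). The target is therefore (.5245,.0655) at 91.2°. Moving over the spoon.

Emit:
carry_out --moves '[{"linear": [0,0,0],"rotation": [0,0,-0.7],"claw": -1},{"linear": [0,0,0],"rotation": [-0.04,0,-0.65],"claw": -1},{"linear": [0.8,-0.4,0],"rotation": [0,0,0],"claw": -1},{"linear": [0.8,-0.4,0],"rotation": [0,0,0],"claw": -1},{"linear": [0.8,-0.5,0],"rotation": [0,0,0],"claw": -1},{"linear": [0.8,-0.5,0],"rotation": [0,0,0],"claw": -1},{"linear": [0.8,-0.5,0],"rotation": [0,0,0],"claw": -1},{"linear": [0.8,-0.4,0],"rotation": [0,0,0],"claw": -1},{"linear": [0.3,-0.1,0],"rotation": [0,0,0],"claw": -1},{"linear": [0,0,0],"rotation": [0,0,0],"claw": -1}]'

```text
t: 35.22
tool_pos: [0.3908, 0.2211, 0.1682]
ee_rot: [3.14, -0.001, 1.693]
force: [-0.3, 0.2, -0.0]
grip_width: 0.0927
grip_force: 0.0
```

Emit:
carry_out --moves '[{"linear": [0,0,0],"rotation": [0,0,0],"claw": -1},{"linear": [0,0,0],"rotation": [0,0,0],"claw": -1}]'

```text
t: 35.38
tool_pos: [0.3927, 0.2188, 0.1682]
ee_rot: [3.14, -0.0, 1.69]
force: [-0.0, 0.2, -0.2]
grip_width: 0.0933
grip_force: 0.0
```

```bash
cat > spo.py <<'E'
from h import *
import sys
cx,cy,z=map(float,sys.argv[1:4]); n=sys.argv[4]
c=r.calibration('wrist'); im=r.capture('wrist'); cv2.imwrite(f'pics/{n}raw.png',im); H,MM=.1,.25
g=rect(c,im,'wrist',cx,cy,z,H,MM); cv2.imwrite(f'pics/{n}.png',g)
l=g.astype(int).max(2)
# ascii thumbnail (5mm cells, mean value) in place of viewing
for row in cv2.resize(g.max(2),(40,40),interpolation=cv2.INTER_AREA): print(''.join(' .:-=+*#%@'[min(9,v//26)] for v in row))
# spoon differs from white, unsaturated worktop through local contrast
E
python3 spo.py .385 .25 .005 s1
python3 - <<'E'
from h import *
go(.385,.25,.1)
E
```

```text
***************+************#%@@%%%+----
**************+**************#%@@@%+----
*************+****************#%@@%+---=
************+**********##*****#%%%%+---*
***********+**********###**###*%@@%*--=%
**********+**********#########*#%@%*--=%
*********+**********##########**%@@#--*%
*******++**********###########**#%@#--*%
*****************#############***%@#--*%
****+***********###############**%@#--+%
**+************################**#%%--=%
+*************#################***%%---#
************##################****#%=--+
***********###################*****%=--=
**********####################*****%=---
*******#######################*****#=---
*****#%%#####################*******=---
**#%%%%%#################**++++*****=-==
#%%%%%%%############***++++++++##***----
%%%%%%%%%+++*******+++++++++++#%%***=:--
%%%%%%%%%*+++++++++++++++*****%@%#***#%%
%%%%%%%%%#+++++***************%@@%***#%%
%%%%%%%%%%*+++**************#*%@@%****%%
%%%%%%%%%%#++*****************%@@%#***#%
%%%%%%%%%%%****####****#*##***#%@@%****%
%%%%%%%%%%%%****%%#**#####*****#%%%#***#
%%%%%%%%%%%%#***#%*************#%@@%***#
%%%%%%%%%%%%#****#*************#%%%%****
#############++++++++++++++++++*####*+++
***++*#*#****+****++********************
***++***####***##***********************
****+****###******+*********************
******++*###******++******************++
******++*###*****++-:---:--:--::--::----
******++*###*****++:::::::::::::::::::--
**++*+++*####****++:::::::::::::::::::--
**++*+++*********++:::::::::::::::::::--
**+***+++*********+:::::::::::::::::::--
**+*****++**++****+::::::::::::::::::::-
++++****+***+++****:::::::::::::::::::::
rot units [ 0.02 -0.   -0.  ] then lin units [ 0.799 -0.101  1.706] tcp [0.3928 0.2187 0.1682] rpy [ 3.1402e+00 -3.0000e-04  1.6895e+00]
```

Shadows fall on the spoon, so I'll take a second view and use a per-pixel max to remove them.

Emit:
carry_out --moves '[{"linear": [-0.8,0,0],"rotation": [0,0,0],"claw": -1},{"linear": [-0.8,0,0],"rotation": [0,0,0],"claw": -1},{"linear": [-0.4,0,0],"rotation": [0,0,0],"claw": -1},{"linear": [0,0,0],"rotation": [0,0,0],"claw": -1},{"linear": [0,0,0],"rotation": [0,0,0],"claw": -1},{"linear": [0,0,0],"rotation": [0,0,0],"claw": -1}]'

```text
t: 35.93
tool_pos: [0.4021, 0.1405, 0.1683]
ee_rot: [3.14, -0.001, 1.689]
force: [0.6, 0.4, -0.1]
grip_width: 0.0932
grip_force: 0.0
```

```bash
python3 spo.py .385 .25 .005 s2 >/dev/null
python3 - <<'E'
from h import *
a=cv2.imread('pics/s1.png').max(2); b=cv2.imread('pics/s2.png').max(2)
sp=rect(r.calibration('top'),cv2.imread('pics/top0.png'),'top',.385,.25,.005,.1,.25).max(2)
for g in (b,sp):
  print()
  for row in cv2.resize(g[200:600],(80,20),interpolation=cv2.INTER_AREA): print(''.join('0123456789ABCDEFGHIJKLMNOP'[v//10] for v in row))
go(.385,.25,.1)
E
```

```text
GGGFFGGHHHHHHHHHHHHHHHHHHHHHHJLMNNNNNNNNNNNNMJIIIIIIIIIIIIIIIIIIIIIIIIIH96668EHI
EFFGGHHHHHHHHHHHHHHHHHHHHHIKMNNNNNNNNNNNNNNNNKIIIIIIIIIIIIIIIIIIIIIIIIIH96666AGI
HHHHHHHHHHHHHHHHHHHHHHHHJLNNNNNNNNNNNNNNNNNNNMIIIIIIIIIIIIIIIIIIIIIIIIIHA66667AG
HHHHHHHHHHHHHHHHHHHHHIKMNNNNNNNNNNNNNNNNNNNNNMKIIIIIIIIIIIIIIIIIIIIIIIIIC6666679
HHHHHHHHHHHHHHHHHIJKMNNNNNNNNNNNNNNNNNNNNNNNNNLIIIIIIIIIIIIIIIIIIIIIIIIHC6666666
HHHHHHHHHHHHHHIKMNNNNNNNNNNNNNNNNNNNNNNNNNNNNNNKIIIIIIIIIIIIIIIIIIIIIIIID6666666
HHHHHHHHHHJKLMNNNNNNNNNNNNNNNNNNNNNNNNNNNNNNNNNKIIIIIIIIIHHHHHIIIIIIIIIIE7677777
HHHHHIJLMMNNNNNNNNNNNNNNNNNNNNNNNNNNNNNNNNNNNNNMJHHGGGFFFEEEDEHIIIIIIIIIF7677777
JKLMMNNNNNNNNNNNNNNNNNNNNNNNNNNNNNNNNNNNNNNMMMMLIFEEEEEEEEEEDDGHHHHHHHHHF8666666
NNNNNNNNNNNNNNNNMMLLMMMLLMNNNNNNNNMMNMMMMMMMMNNNLFEEEEEEEEEEFFGHHHHHHHHHGA666777
NNNNNNNNNNNNNMLLKLLLLLLLLLKLMMMLMMLMMNNNMMMMMMMMMJGFGGGGHHHHHHHHHHHHHHHHHGFFGGGG
NNNNNNNNNNNMLKLLLMMMMMMLLLLLLLMMMMMMMNNNNNNNNNNNNMKHHHHHHHHIIHIJJIHHHHHHHHHHHHHH
NNNNNNNNNNMLKLLLMMNNMMMLLLLMMNNNNNNNNNNNNNNNNNNNNNMJHHHHHHHJMMNNNNMLIHHHHHHHHHII
NNNNNNNNNNMLKKLLLLLLLLLLLLMNNNNNNNNNNNNNNNNNNNN
[... 1577 characters left out ...]
IIIIIIHHFEEEEEEEEEEEEFGHIIIIIIIIIIIIIIIIIIIIIIIIIIIIIIIIIIIIIIIIIIIIIIIIIIIII
IIHIIIIIIIIHHHGFFFFFGHHHHIIIIIIIIIIIIIIIIIIIIIIIIIIIIIIIIIIIIIIIIIIIIIIIIIIIIIII
IIIIIIIIIIIIIIIIIIIIIIIIIIIIIIIIIIIIIIIIIIIIIIIIIIIIIIIIIIIIIIIIIIIIIIIIIIIIIIII
HHHHHHHHHHHHIIIIIIIIIIIIIIIIIIIIIIIIIIIIIIIIIIIIIIIIIIIIIIIIIIIIIIIIIIIIIIIIIIII
GGGGGGGHHGHGHHHHHHHHHHHHHHHHHHHHHHHHHHHHHHHHHHHHHHHHHHHHHHHHHHHHHHHHHHHHHHHHHHHH
CDEEEDDDDDDBBBBBBBBBBCCCCCCCCCCCBBBBBBBBBBBBBCCCCCCCCCCCDDDDDDDDDDDDEEEEEEEEEEEE
9BBBBBBBBBBAAABBBBBAABBBBBBBBBBBBAAAAAAAAAA999999999AAAAABBBBBBBBBBCCCCDDDDDCCCD
rot units [ 0.02 -0.02 -0.  ] then lin units [ 2.758 -0.094  1.706] tcp [0.4019 0.1409 0.1683] rpy [ 3.1403e+00 -1.2000e-03  1.6906e+00]
```

Run:
```python
from h import *
g=cv2.GaussianBlur(cv2.imread('pics/s2.png').max(2),(5,5),0).astype(int)
cx,cy,H,MM=.385,.25,.1,.25
m1=np.zeros_like(g,np.uint8); m1[340:410,505:640]=(g[340:410,505:640]<158)
m2=np.zeros_like(m1); m2[370:505,80:300]=(g[370:505,80:300]<229)
def big(m):
    n,l,s,c=cv2.connectedComponentsWithStats(cv2.morphologyEx(m,cv2.MORPH_CLOSE,np.ones((9,9)))); i=1+np.argmax(s[1:,4]); print(s[i]); k=cv2.findContours((l==i).astype(np.uint8),0,1)[0][0]; o=np.zeros_like(m); cv2.drawContours(o,[k],-1,1,-1); return o
h=big(m1); b=big(m2)
for name,m,xs in(('h',h,range(510,625,10)),('b',b,range(90,290,10))):
    for x in xs:
        q=np.flatnonzero(m[:,x]); 
        if len(q): print(name,x,q.min(),q.max(),(q.min()+q.max())/2,end=' | ')
    print()
```

```text
[ 505  340  120   69 6297]
[  103   383   197   120 16678]
h 510 357 408 382.5 | h 520 354 407 380.5 | h 530 353 406 379.5 | h 540 350 403 376.5 | h 550 348 401 374.5 | h 560 347 400 373.5 | h 570 342 399 370.5 | h 580 340 397 368.5 | h 590 340 393 366.5 | h 600 340 393 366.5 | h 610 340 391 365.5 | h 620 346 386 366.0 | 
b 110 436 478 457.0 | b 120 421 483 452.0 | b 130 411 490 450.5 | b 140 405 495 450.0 | b 150 399 498 448.5 | b 160 392 500 446.0 | b 170 390 502 446.0 | b 180 384 502 443.0 | b 190 383 501 442.0 | b 200 384 500 442.0 | b 210 383 499 441.0 | b 220 384 496 440.0 | b 230 385 494 439.5 | b 240 385 493 439.0 | b 250 387 482 434.5 | b 260 395 478 436.5 | b 270 401 462 431.5 | b 280 406 448 427.0 |
```

Run:
```python
from h import *
go(.3825,.2591,.06,np.radians(100.5))
```

```text
rot units [ 0.02 -0.02 -0.91] then lin units [2.993 0.061 2.706] tcp [0.4019 0.1409 0.1683] rpy [ 3.1403e+00 -1.2000e-03  1.6906e+00]
```

Emit:
carry_out --moves '[{"linear": [0,0,0],"rotation": [0,0,-0.9],"claw": 0},{"linear": [0.7,0,0],"rotation": [0,0,0],"claw": 0},{"linear": [0.8,0.06,0.2],"rotation": [0,0,0],"claw": 0},{"linear": [0.8,0,0.6],"rotation": [0,0,0],"claw": 0},{"linear": [0.7,0,0.7],"rotation": [0,0,0],"claw": 0},{"linear": [0,0,0.7],"rotation": [0,0,0],"claw": 0},{"linear": [0,0,0.5],"rotation": [0,0,0],"claw": 0},{"linear": [0,0,0],"rotation": [0,0,0],"claw": 0},{"linear": [0,0,0],"rotation": [0,0,0],"claw": 0},{"linear": [0,0,0],"rotation": [0,0,0],"claw": 0}]'

```text
t: 36.82
tool_pos: [0.3831, 0.2599, 0.0617]
ee_rot: [3.139, -0.001, 1.754]
force: [0.8, 0.0, 0.2]
grip_width: 0.0465
grip_force: 0.0
```

Run:
```python
from h import *
go(.3825,.2591,.006,np.radians(100.5))
```

```text
rot units [ 0.04 -0.02  0.01] then lin units [-0.018 -0.018  1.393] tcp [0.3831 0.2599 0.0617] rpy [ 3.1388e+00 -1.2000e-03  1.7545e+00]
```

Emit:
carry_out --moves '[{"linear": [-0.02,-0.02,0.4],"rotation": [0.03,0,0],"claw": 0},{"linear": [0,0,0.5],"rotation": [0,0,0],"claw": 0},{"linear": [0,0,0.3],"rotation": [0,0,0],"claw": 0},{"linear": [0,0,0.15],"rotation": [0,0,0],"claw": 0},{"linear": [0,0,0],"rotation": [0,0,0],"claw": 0},{"linear": [0,0,0],"rotation": [0,0,0],"claw": 0},{"linear": [0,0,0],"rotation": [0,0,0],"claw": 0},{"linear": [0,0,0],"rotation": [0,0,0],"claw": 0}]'

```text
t: 37.48
tool_pos: [0.3829, 0.2589, 0.0078]
ee_rot: [3.14, -0.001, 1.754]
force: [0.1, 0.8, 0.3]
grip_width: 0.0466
grip_force: 0.0
```

Emit:
carry_out --moves '[{"linear": [0,0,0.06],"rotation": [0,0,0],"claw": 0},{"linear": [0,0,0.06],"rotation": [0,0,0],"claw": 0},{"linear": [0,0,0],"rotation": [0,0,0],"claw": 0},{"linear": [0,0,0],"rotation": [0,0,0],"claw": 0},{"linear": [0,0,0],"rotation": [0,0,0],"claw": 0}]'

```text
t: 37.9
tool_pos: [0.3816, 0.2583, 0.0015]
ee_rot: [-3.141, -0.001, 1.754]
force: [1.4, 0.0, -0.2]
grip_width: 0.0468
grip_force: 0.0
```

Emit:
carry_out --moves '[{"linear": [0,0,0],"rotation": [0,0,0],"claw": 1},{"linear": [0,0,0],"rotation": [0,0,0],"claw": 1},{"linear": [0,0,0],"rotation": [0,0,0],"claw": 1},{"linear": [0,0,0],"rotation": [0,0,0],"claw": 1},{"linear": [0,0,0],"rotation": [0,0,0],"claw": 1},{"linear": [0,0,0],"rotation": [0,0,0],"claw": 1},{"linear": [0,0,0],"rotation": [0,0,0],"claw": 1},{"linear": [0,0,0],"rotation": [0,0,0],"claw": 1}]'

```text
t: 38.57
tool_pos: [0.3818, 0.2584, 0.0016]
ee_rot: [-3.141, -0.001, 1.754]
force: [0.7, 0.1, 0.2]
grip_width: 0.0011
grip_force: 0.0
```

The fingers closed on nothing. Lifting and checking where the spoon is.

Emit:
carry_out --moves '[{"linear": [0,0,-0.6],"rotation": [0,0,0],"claw": 1},{"linear": [0,0,-0.9],"rotation": [0,0,0],"claw": 0},{"linear": [-0.5,0,-0.9],"rotation": [0,0,0],"claw": 0},{"linear": [-0.9,0,-0.9],"rotation": [0,0,0],"claw": -1},{"linear": [-0.9,0,-0.8],"rotation": [0,0,0],"claw": -1},{"linear": [-0.6,0,0],"rotation": [0,0,0],"claw": -1},{"linear": [0,0,0],"rotation": [0,0,0],"claw": -1},{"linear": [0,0,0],"rotation": [0,0,0],"claw": -1}]'

```text
t: 39.23
tool_pos: [0.4014, 0.1547, 0.155]
ee_rot: [3.141, -0.001, 1.751]
force: [0.3, -0.4, -0.6]
grip_width: 0.0429
grip_force: 0.0
```

```bash
python3 spo.py .385 .25 .005 s3 >/dev/null
python3 - <<'E'
from h import *
print(r.observe()['tool_pos'])
g=cv2.imread('pics/s3.png').max(2)
for row in cv2.resize(g[200:600],(100,25),interpolation=cv2.INTER_AREA): print(''.join('0123456789ABCDEFGHIJKLMNOP'[v//10] for v in row))
E
```

```text
[0.40076962 0.15536161 0.15431303]
GGGGGGGGGGGHHHHHHHHHHHHHHHHHHHHHHHHHIJLMNNNNNNNNMKIIIIIIIIIIIIIIIIIIIIIIIIIIIIIIIIIIIIIIIG966667CGHI
FFFFFGGHHHHHHHHHHHHHHHHHHHHHHHHHHHJKMNNNNNNNNNNNNLIIIIIIIIIIIIIIIIIIIIIIIIIIIIIIIIIIIIIIIGA666668EHI
FGGHHHHHHHHHHHHHHHHHHHHHHHHHHHHIKLNNNNNNNNNNNNNNNMKIIIIIIIIIIIIIIIIIIIIIIIIIIIIIIIIIIIIIIHA6666669EH
HHHHHHHHHHHHHHHHHHHHHHHHHHHHHJLMNNNNNNNNNNNNNNNNNNKIIIIIIIIIIIIIIIIIIIIIIIIIIIIIIIIIIIIIIHC66666679E
HHHHHHHHHHHHHHHHHHHHHHHHHHIKMNNNNNNNNNNNNNNNNNNNNNMKIIIIIIIIIIIIIIIIIIIIIIIIIIIIIIIIIIIIIHC766666678
HHHHHHHHHHHHHHHHHHHHHHIJKMNNNNNNNNNNNNNNNNNNNNNNNNNKIIIIIIIIIIIIIIIIIIIIIIIIIIIIIIIIIIIIIHD766666666
HHHHHHHHHHHHHHHHHHHIKLMNNNNNNNNNNNNNNNNNNNNNNNNNNNNMKIIIIIIIIIIIIIIIIIIIIIIIIIIIIIIIIIIIIHE766666666
HHHHHHHHHHHHHHHIKLMNNNNNNNNNNNNNNNNNNNNNNNNNNNNNNNNNKIIIIIIIIIIIIIIIIIIIIIIIIIIIIIIIIIIIIIE866666676
HHHHHHHHHHHIJLMNNNNNNNNNNNNNNNNNNNNNNNNNNNNNNNNNNNNNMKIIIIIIIIIIIIIIIHHHGGGGHHIIIIIIIIIIIIF867777777
HHHHHHIJKLMNNNNNNNNNNNNNNNNNNNNNNNNNNNNNNNNNNNNNNNNNNKIHHHHHHHHHGGFFFFEEDDDDDGHIIIIIIIIIIIF967777777
IJKLLMNNNNNNNNNNNNNNNNNNNNNNNNNNNNNNNNNNNNNNNNNNNNNNNMJ
[... 759 characters left out ...]
NNNNNNNNNNNMMLLLLLLMMMMMNNNNNNNNNNNNNNNNNNNNNNNNNNNNMIHHHHHHHHHKMNNNNNNKHHHHHHHHIKLMMMMMNNNNNN
NNNNNNNNNNNNNNNNNNNNNNNNNNNNNNNNNNNNNNNNNNNNNNNNNNNNNNNNNNMKHHHHHHHHHHLNNNNNNMKJIHHHHHHKNNNNNNNNNNNN
NNNNNNNNNNNNNNNNNNNNNNNNNNNNNNNNNNNNNNNNNNNNNNNNNNNNNNNNNNNMIHHHHHHHHHJMNNNNNNNNMIHHHHHJMNNNNMLLLKJI
NNMNNMMNMNNMMNNNNNMNNNNNNNNNNNNNNNNNNNNNNNNNNNNNNNNNNNNNNNNMKHHHHHHHHHHLNNNNNNNNMIHHHHHHIIIIIIHHHHHH
MMMMMMMMMMMMMMMMMMMMMMMMMMMMMMMMMMMMMMMMMMMMMMMMMMMMMMMMMMMMLHFFFFFFFFFIMMMMMMMLIGFFFFFFFFFFFFFFFFFF
HGHHHHHHHHHHHHHHHHHIHHIHHHHGHIHHHGGGHHHIIHIIIIIIHIIIIIIHHHHHHHFFFGEEEEDEHIHHIIHFFFEEFFEEFFEEEFEEEFEE
GGGGGGGGGGGGGGGGGGGGGGGGGGGFFGGGFEEEFGHHHHHHIIIIIIIIIIHGGGHHIIIIIIHGGFFFGGGGGGGHGGGGGGGGGGGGGGGGGGGG
```

```bash
cat > prof.py <<'E'
import cv2,numpy as np,sys
for n in sys.argv[1:]:
    g=cv2.GaussianBlur(cv2.imread(f'pics/{n}.png').max(2),(5,5),0).astype(int)
    print(n)
    for x in (120,150,190,220,520,560,600):
        col=g[300:520,x]; lo=229 if x<300 else 158; q=np.flatnonzero(col<lo)+300; print(x,(q.min(),q.max()) if len(q) else None,end=' | ')
    row=g[440,60:200]; print('tip',60+np.flatnonzero(row<229).min(), 'end',[500+np.flatnonzero(g[y,500:700]<158).max() if (g[y,500:700]<158).any() else None for y in (355,365,375)])
E
python3 prof.py s2 s3
```

```text
s2
120 (np.int64(300), np.int64(483)) | 150 (np.int64(300), np.int64(498)) | 190 (np.int64(383), np.int64(501)) | 220 (np.int64(384), np.int64(496)) | 520 (np.int64(354), np.int64(407)) | 560 (np.int64(347), np.int64(400)) | 600 (np.int64(338), np.int64(393)) | tip 106 end [np.int64(620), np.int64(621), np.int64(623)]
s3
120 (np.int64(300), np.int64(483)) | 150 (np.int64(300), np.int64(498)) | 190 (np.int64(385), np.int64(501)) | 220 (np.int64(386), np.int64(498)) | 520 (np.int64(354), np.int64(406)) | 560 (np.int64(346), np.int64(398)) | 600 (np.int64(337), np.int64(395)) | tip 107 end [np.int64(619), np.int64(620), np.int64(622)]
```

The spoon did not move at all, so the pads passed above it. The lemon and timer closing widths also suggest the real pads sit higher than thought. I'll go back, descend gently until the tips touch the worktop, then close.

Run:
```python
from h import *
go(.3825,.2591,.012,np.radians(100.5))
```

```text
rot units [-0.01 -0.02 -0.02] then lin units [2.633 0.024 3.558] tcp [0.4008 0.1554 0.1543] rpy [-3.1407e+00 -1.1000e-03  1.7526e+00]
```

Emit:
carry_out --moves '[{"linear": [0.8,0.02,0],"rotation": [0,0,0],"claw": 0},{"linear": [0.9,0,0.3],"rotation": [0,0,0],"claw": 0},{"linear": [0.93,0,0.7],"rotation": [0,0,0],"claw": 0},{"linear": [0,0,0.9],"rotation": [0,0,0],"claw": 0},{"linear": [0,0,0.8],"rotation": [0,0,0],"claw": 0},{"linear": [0,0,0.6],"rotation": [0,0,0],"claw": 0},{"linear": [0,0,0.25],"rotation": [0,0,0],"claw": 0},{"linear": [0,0,0],"rotation": [0,0,0],"claw": 0},{"linear": [0,0,0],"rotation": [0,0,0],"claw": 0},{"linear": [0,0,0],"rotation": [0,0,0],"claw": 0}]'

```text
t: 40.12
tool_pos: [0.3843, 0.2561, 0.0173]
ee_rot: [3.14, -0.001, 1.754]
force: [0.4, 0.8, 0.4]
grip_width: 0.0464
grip_force: 0.0
```

Emit:
carry_out --moves '[{"linear": [0,0,0.1],"rotation": [0,0,0],"claw": 0},{"linear": [0,0,0.1],"rotation": [0,0,0],"claw": 0},{"linear": [0,0,0],"rotation": [0,0,0],"claw": 0},{"linear": [0,0,0],"rotation": [0,0,0],"claw": 0}]'

```text
t: 40.45
tool_pos: [0.3833, 0.2552, 0.0079]
ee_rot: [-3.141, -0.001, 1.754]
force: [0.1, 0.2, -0.8]
grip_width: 0.0469
grip_force: 0.0
```

Run:
```python
from h import *
go(.3825,.2591,.0,np.radians(100.5)); print(r.observe()['force'])
```

```text
rot units [-0.   -0.01 -0.  ] then lin units [ 0.1   -0.003  0.197] tcp [0.3833 0.2552 0.0079] rpy [-3.1413e+00 -8.0000e-04  1.7538e+00]
[ 0.14704184  0.16058871 -0.84289758]
```

Emit:
carry_out --moves '[{"linear": [0.1,0,0.1],"rotation": [0,0,0],"claw": 0},{"linear": [0,0,0.05],"rotation": [0,0,0],"claw": 0},{"linear": [0,0,0.04],"rotation": [0,0,0],"claw": 0},{"linear": [0,0,0],"rotation": [0,0,0],"claw": 0}]'

```text
t: 40.78
tool_pos: [0.382, 0.2591, -0.0005]
ee_rot: [-3.14, -0.0, 1.754]
force: [0.4, -0.5, -0.5]
grip_width: 0.0464
grip_force: 0.0
```

Emit:
carry_out --moves '[{"linear": [0,0,0.05],"rotation": [0,0,0],"claw": 0},{"linear": [0,0,0],"rotation": [0,0,0],"claw": 0},{"linear": [0,0,0],"rotation": [0,0,0],"claw": 0}]'

```text
t: 41.03
tool_pos: [0.3823, 0.2591, -0.0021]
ee_rot: [-3.141, -0.001, 1.754]
force: [0.3, 0.1, -0.1]
grip_width: 0.0461
grip_force: 0.0
```

No contact at −2 mm, so the tool really is shorter than the reading says. Continuing in 2 mm steps.

Emit:
carry_out --moves '[{"linear": [0,0,0.05],"rotation": [0,0,0],"claw": 0},{"linear": [0,0,0],"rotation": [0,0,0],"claw": 0},{"linear": [0,0,0],"rotation": [0,0,0],"claw": 0}]'

```text
t: 41.28
tool_pos: [0.3824, 0.2591, -0.004]
ee_rot: [-3.141, -0.001, 1.754]
force: [-1.2, -0.7, 0.2]
grip_width: 0.0463
grip_force: 0.0
```

Emit:
carry_out --moves '[{"linear": [0,0,0.05],"rotation": [0,0,0],"claw": 0},{"linear": [0,0,0],"rotation": [0,0,0],"claw": 0},{"linear": [0,0,0],"rotation": [0,0,0],"claw": 0}]'

```text
t: 41.53
tool_pos: [0.3823, 0.2591, -0.0061]
ee_rot: [-3.141, -0.001, 1.754]
force: [-1.0, 0.7, -0.2]
grip_width: 0.0464
grip_force: 0.0
```

Emit:
carry_out --moves '[{"linear": [0,0,0],"rotation": [0,0,0],"claw": 0.3},{"linear": [0,0,0],"rotation": [0,0,0],"claw": 0.6},{"linear": [0,0,0],"rotation": [0,0,0],"claw": 1},{"linear": [0,0,0],"rotation": [0,0,0],"claw": 1},{"linear": [0,0,0],"rotation": [0,0,0],"claw": 1},{"linear": [0,0,0],"rotation": [0,0,0],"claw": 1},{"linear": [0,0,0],"rotation": [0,0,0],"claw": 1},{"linear": [0,0,0],"rotation": [0,0,0],"claw": 1}]'

```text
t: 42.2
tool_pos: [0.3824, 0.2592, -0.0059]
ee_rot: [-3.141, -0.001, 1.754]
force: [0.3, -0.0, 0.3]
grip_width: 0.0011
grip_force: 0.0
```

Emit:
carry_out --moves '[{"linear": [0,0,0],"rotation": [0,0,0],"claw": 0},{"linear": [0,0,0],"rotation": [0,0,0],"claw": 0},{"linear": [0,0,0],"rotation": [0,0,0],"claw": 0},{"linear": [0,0,0],"rotation": [0,0,0],"claw": 0},{"linear": [0,0,0],"rotation": [0,0,0],"claw": 0},{"linear": [0,0,0.05],"rotation": [0,0,0],"claw": 0},{"linear": [0,0,0],"rotation": [0,0,0],"claw": 0},{"linear": [0,0,0],"rotation": [0,0,0],"claw": 0}]'

```text
t: 42.87
tool_pos: [0.3822, 0.2591, -0.0082]
ee_rot: [-3.141, -0.001, 1.754]
force: [-0.2, 0.2, -0.3]
grip_width: 0.0455
grip_force: 0.0
```

Emit:
carry_out --moves '[{"linear": [0,0,0.04],"rotation": [0,0,0],"claw": 0},{"linear": [0,0,0],"rotation": [0,0,0],"claw": 0},{"linear": [0,0,0],"rotation": [0,0,0],"claw": 0}]'

```text
t: 43.12
tool_pos: [0.3823, 0.2592, -0.0097]
ee_rot: [-3.141, -0.001, 1.754]
force: [0.6, 0.1, -0.5]
grip_width: 0.046
grip_force: 0.0
```

Emit:
carry_out --moves '[{"linear": [0,0,0.04],"rotation": [0,0,0],"claw": 0},{"linear": [0,0,0],"rotation": [0,0,0],"claw": 0},{"linear": [0,0,0],"rotation": [0,0,0],"claw": 0}]'

```text
t: 43.37
tool_pos: [0.3823, 0.2592, -0.0113]
ee_rot: [-3.141, -0.001, 1.754]
force: [0.8, -0.0, -0.2]
grip_width: 0.0467
grip_force: 0.0
```

Emit:
carry_out --moves '[{"linear": [0,0,0],"rotation": [0,0,0],"claw": 0.3},{"linear": [0,0,0],"rotation": [0,0,0],"claw": 0.6},{"linear": [0,0,0],"rotation": [0,0,0],"claw": 1},{"linear": [0,0,0],"rotation": [0,0,0],"claw": 1},{"linear": [0,0,0],"rotation": [0,0,0],"claw": 1},{"linear": [0,0,0],"rotation": [0,0,0],"claw": 1},{"linear": [0,0,0],"rotation": [0,0,0],"claw": 1}]'

```text
t: 43.95
tool_pos: [0.3824, 0.2592, -0.0111]
ee_rot: [-3.141, -0.001, 1.754]
force: [-0.1, 0.4, -0.5]
grip_width: 0.0049
grip_force: 0.0
```

Emit:
carry_out --moves '[{"linear": [0,0,0],"rotation": [0,0,0],"claw": 1},{"linear": [0,0,0],"rotation": [0,0,0],"claw": 1}]'

```text
t: 44.12
tool_pos: [0.3824, 0.2592, -0.0111]
ee_rot: [-3.141, -0.001, 1.754]
force: [0.3, 0.4, -0.3]
grip_width: 0.0007
grip_force: 0.0
```

Run:
```python
from h import *
im=r.capture('wrist'); cv2.imwrite('pics/now.png',im); c=r.calibration('wrist')
# where should TCP and spoon mid project?
s=r.observe(); E=c['extrinsics']; f=192/np.tan(np.radians(c['vfov']/2))
def proj(P):
    q=(np.array(P)-E[:3,3])@E[:3,:3]; rr=np.hypot(q[0],q[1]); th=np.arctan2(rr,-q[2]); return np.round([c['cx']+f*th*q[0]/rr,c['cy']-f*th*q[1]/rr],1)
print('tcp',proj(s['tool_pos']),'spoon mid',proj([.3825,.2591,.005]),'bowl',proj([.3825-.0118,.2591+.064,.005]))
g=im.max(2)
print('rows from 180, cols 150-360')
for row in cv2.resize(g[180:340,150:360],(105,40),interpolation=cv2.INTER_AREA): print(''.join('0123456789ABCDEFGHIJKLMNOP'[v//10] for v in row))
```

```text
tcp [259.2 224.8] spoon mid [259.4 233.8] bowl [259.7 128.3]
rows from 180, cols 150-360
66555555556666666659FGGGGFDEFGGHHHHHHHHHHHHHFEDEEEEEEFEEEEEEDDDDEFHHIIIIIIIIIIIIIIIIIIIGHHHHHHHHHHHHHHHHH
5555555556666666654AGGGGGEDEFGGHHHHHHHHHHHHHHFEEEEEEEEEEEEEDDDDEGHHIIIIIIIIIIIIIIIIIIIIHGHHHHHHHHHHHHHHHH
5555555556666666656EGGGGGDDFFGHHHHHHHHHHHHHHHHGFEEEEEEEEDDDEEEEFHHIIIIIIIIIIIIIIIIIIIIIIHHHHHHHHHHHHHHHHH
5555555556666666556EGHGGFDEFGGHHHHHHHHHHHHHHHHHHGFEEDDDDDDEEFFGGHHIIIIIIIIIIIIIIIIIIIIIIIHHHHHHHHHHHHHHHH
5555555556666666549GGGGGEDEFGGHHHHHHHHHHHHHHHHHHHHFEEEEEEEEFGHHHHHIIIIIIIIIIIIIIIIIIIIIIIIHHHHHHHHHHHHHHH
555555555666666654AGGGGGEDEFGHHHHHHHHHHHHHHHHHHHHHGEEFFFFEEFHHHHHIIIIIIIIIIIIIIIIIIIIIIIIIIHHHHHHHHHHHHHH
655555556666666655DGGGGGFEFFGHHHHHHHHHHHHHHHHHHHHHHFEFGGFDEGHHHHHIIIIIIIIIIIIIIIIIIIIIIIIIIIHHHHHHHHHHHHH
555555556666666556EGGGGFGEFGGHHHHHHHHHHHHHHHHHHHHHHGEEGGFEFGHHHHHIIIIIIIIIIIIIIIIIIIIIIIIIIIHHHHHHHHHHHHH
555555556666666548FGGGGFGEFGGHHHHHHHHHHHHHHHHHHHHHGGEDFFEEFFGGGGGGGHHHGGHHIHHHHHGGGHHHHGGGGGGGGHHHHHHHHHH
55555556666666654AFGGGGGHFFGHHHHHHHHHHHHHHHHHHHHHHGFDCDDD
[... 2528 characters left out ...]
4444444446AILLJB744444444444444444444444444444444444444444444444
444444444444444444444444444444444444444444444444444BMNNMC344444444444444444444444444444444444444444444444
333344444333333344444444444443344344444444444444443BMNNMD344444444444444444444444444444555555555666666677
666666655555444444444433344343333333333333334444443CMJDD9666666666777777777777777777777777777777777777777
777777777777777777777777777666666666656555555555555AGD777777777777777777777777777777777777777777777777777
777777777777777777777777777777777777777777777777777777777777777777777777777777777777777777777777777777777
777777777777777777777777777777777777777777777777777777777777777777777777777777777777777777777777777777777
```

The fingertips still hover above the spoon. Continuing down in 1.5–2 mm steps, watching the force.

Emit:
carry_out --moves '[{"linear": [0,0,0],"rotation": [0,0,0],"claw": 0.1},{"linear": [0,0,0],"rotation": [0,0,0],"claw": 0.1},{"linear": [0,0,0],"rotation": [0,0,0],"claw": 0.1},{"linear": [0,0,0],"rotation": [0,0,0],"claw": 0.1},{"linear": [0,0,0],"rotation": [0,0,0],"claw": 0.1},{"linear": [0,0,0.04],"rotation": [0,0,0],"claw": 0.1},{"linear": [0,0,0],"rotation": [0,0,0],"claw": 0.1},{"linear": [0,0,0],"rotation": [0,0,0],"claw": 0.1}]'

```text
t: 44.83
tool_pos: [0.3823, 0.2591, -0.0129]
ee_rot: [-3.141, -0.001, 1.754]
force: [-0.2, -0.2, 0.5]
grip_width: 0.0415
grip_force: 0.0
```

Emit:
carry_out --moves '[{"linear": [0,0,0.04],"rotation": [0,0,0],"claw": 0.1},{"linear": [0,0,0],"rotation": [0,0,0],"claw": 0.1},{"linear": [0,0,0],"rotation": [0,0,0],"claw": 0.1}]'

```text
t: 45.08
tool_pos: [0.3823, 0.2591, -0.0145]
ee_rot: [-3.141, -0.001, 1.754]
force: [0.4, -0.3, 0.9]
grip_width: 0.0418
grip_force: 0.0
```

Emit:
carry_out --moves '[{"linear": [0,0,0.04],"rotation": [0,0,0],"claw": 0.1},{"linear": [0,0,0],"rotation": [0,0,0],"claw": 0.1},{"linear": [0,0,0],"rotation": [0,0,0],"claw": 0.1}]'

```text
t: 45.33
tool_pos: [0.3823, 0.2592, -0.0161]
ee_rot: [-3.141, -0.001, 1.754]
force: [-0.4, -0.3, -0.5]
grip_width: 0.042
grip_force: 0.0
```

Emit:
carry_out --moves '[{"linear": [0,0,0],"rotation": [0,0,0],"claw": 1},{"linear": [0,0,0],"rotation": [0,0,0],"claw": 1},{"linear": [0,0,0],"rotation": [0,0,0],"claw": 1},{"linear": [0,0,0],"rotation": [0,0,0],"claw": 1},{"linear": [0,0,0],"rotation": [0,0,0],"claw": 1},{"linear": [0,0,0],"rotation": [0,0,0],"claw": 1},{"linear": [0,0,0],"rotation": [0,0,0],"claw": 1},{"linear": [0,0,0],"rotation": [0,0,0],"claw": 1}]'

```text
t: 46.0
tool_pos: [0.3849, 0.2605, -0.013]
ee_rot: [3.138, -0.002, 1.754]
force: [-3.2, -1.1, 20.8]
grip_width: 0.0005
grip_force: 10.2
```

Contact this time: the tips rode up over the spoon's side. I'll raise, reopen and go lower until the worktop is felt.

Emit:
carry_out --moves '[{"linear": [0,0,-0.2],"rotation": [0,0,0],"claw": 1},{"linear": [0,0,-0.2],"rotation": [0,0,0],"claw": 0.1},{"linear": [0,0,0],"rotation": [0,0,0],"claw": 0.1},{"linear": [0,0,0],"rotation": [0,0,0],"claw": 0.1},{"linear": [0,0,0],"rotation": [0,0,0],"claw": 0.1},{"linear": [0,0,0],"rotation": [0,0,0],"claw": 0.1},{"linear": [0,0,0],"rotation": [0,0,0],"claw": 0.1}]'

```text
t: 46.58
tool_pos: [0.3819, 0.2589, -0.0005]
ee_rot: [-3.14, -0.0, 1.754]
force: [-0.4, 1.0, 0.1]
grip_width: 0.0362
grip_force: 0.0
```

Run:
```python
from h import *
im=r.capture('wrist'); c=r.calibration('wrist'); s=r.observe(); print(s['tool_pos'],s['force'])
g=rect(c,im,'wrist',.385,.25,.005,.1,.25).max(2); cv2.imwrite('pics/s4.png',g)
for row in cv2.resize(g[200:600],(100,25),interpolation=cv2.INTER_AREA): print(''.join('0123456789ABCDEFGHIJKLMNOP'[v//10] for v in row))
go(.3825,.2591,-.016,np.radians(100.5))
```

```text
[ 0.38202428  0.25898174 -0.00042647] [-0.06284481 -0.24304408 -0.14627556]
HHHHHHHHHHHHHHHHHHHHHHHHHHHHHHHHHHHHHGFFFFFFFFC3222247888745566677777677777777789BFIJD77777777522222
HHHHHHHHHHHHHHHHHHHHHHHHHHHHHHHHHHHGFFFFFFFFFFF95567788888555666777776677778ACGJMNNNNH87777777632222
HHHHHHHHHHHHHHHHHHHHHHHHHHHHHHHHHHIHGGHGGFFFFFC988899988886455667777776656EKMNNNNNNNNKA7777777742222
HHHHHHHHHHHHHHHHHHHHHHHHHHHHHHHIIIIIIIIGGGGFC988888999999874556667777768GKMNNNNNNNNNNME7777777753222
HHHHHHHHHHHHHHHHHHHHHHHHHHHHIIIIIIIIIIIHGGEA8888888889987533456667777779KNNNNNNNNNNNNNI9777777763222
HHHHHHHHHHHHHHHHHHHHHHHHIIIIIIIIIIIIIIIIHGD88888888876432223455666777777GNNNNNNNNNNNNNLC777777774222
HHHHHHHHHHHHHHHHHHHHIIIIIIIIIIIIIIIIIIIIHGB888887643222358BC755666777777BLNNNNNNNNNNNNMG877777775322
HHHHHHHHHHHHHHHHIIIIIIIIIIIIIIIIIIIIIIIIHGA88653223479CFGGGGA555667777778INNNNNNNNNNNNNJA77777776422
HHHHHHHHHHHHHIIIIIIIIIIIIIIIIIIIIIIIIIIIIHFB9BDDEFFGGGGGGGGGD655666777777DMNNNNNNNNNNNNMD77777777532
HHHHHHHHHIJKIIIIIIIIIIIIIIIIIIIIIIIIIIIIIHGGGGHGGGGGGGGGGGGGF8556667777768HKMNNNNNNNNNNNH87777777632
HHHHHHHIIIIIJI
[... 937 characters left out ...]
HHHFC88887776665544433345566677777667888889999AAAA87777777
NNNNNNNNNNKHHHHHHHHHHHJIHHHHHHHHHHHHHHHHHHHHHGFB8888888888888888855566677777667888888888888877777777
MNNNNNNMNNNMIHHHHHHHHHHJIHHHHHHHHHHHHHHHHHHHHGFEB888888888888888874556667777767888776655443346777777
MMMMMMMMMMMMLHFFFFFFFFFFIJFFFFFFFFFFFFFFFFFFFFEDDCB9888888888888885556667777766543332222222235777777
GGFGHIHHIIIIIHFFEFGGGFFEEFGFFFFFEFEFEEFEFEEEFGFFEFGFDDBA88888778886455667777776788876532222224777777
GGFFGGGGHIIIIIHHGHHHHHGFFGGGGGGGGGGGGGGGGGGGGGGGFGGGGGGE733324788876666667778788999A9842222223677777
rot units [-0.02 -0.01  0.  ] then lin units [0.001 0.012 0.389] tcp [ 0.382   0.259  -0.0004] rpy [-3.1401e+00 -5.0000e-04  1.7541e+00]
```

Emit:
carry_out --moves '[{"linear": [0,0,0.2],"rotation": [0,0,0],"claw": 0.1},{"linear": [0,0,0.15],"rotation": [0,0,0],"claw": 0.1},{"linear": [0,0,0.05],"rotation": [0,0,0],"claw": 0.1},{"linear": [0,0,0],"rotation": [0,0,0],"claw": 0.1},{"linear": [0,0,0],"rotation": [0,0,0],"claw": 0.1}]'

```text
t: 47.05
tool_pos: [0.382, 0.259, -0.0164]
ee_rot: [-3.14, -0.0, 1.754]
force: [0.3, 0.6, -0.8]
grip_width: 0.0418
grip_force: 0.0
```

Emit:
carry_out --moves '[{"linear": [0,0,0.04],"rotation": [0,0,0],"claw": 0.1},{"linear": [0,0,0],"rotation": [0,0,0],"claw": 0.1},{"linear": [0,0,0],"rotation": [0,0,0],"claw": 0.1}]'

```text
t: 47.3
tool_pos: [0.3825, 0.2593, -0.0174]
ee_rot: [-3.141, -0.001, 1.754]
force: [0.5, -0.6, 0.3]
grip_width: 0.042
grip_force: 0.0
```

Emit:
carry_out --moves '[{"linear": [0,0,0.03],"rotation": [0,0,0],"claw": 0.1},{"linear": [0,0,0],"rotation": [0,0,0],"claw": 0.1},{"linear": [0,0,0],"rotation": [0,0,0],"claw": 0.1}]'

```text
t: 47.55
tool_pos: [0.3824, 0.2592, -0.0187]
ee_rot: [-3.141, -0.001, 1.754]
force: [-0.1, -0.1, 0.4]
grip_width: 0.0415
grip_force: 0.0
```

Emit:
carry_out --moves '[{"linear": [0,0,0.03],"rotation": [0,0,0],"claw": 0.1},{"linear": [0,0,0],"rotation": [0,0,0],"claw": 0.1},{"linear": [0,0,0],"rotation": [0,0,0],"claw": 0.1}]'

```text
t: 47.8
tool_pos: [0.3823, 0.2592, -0.02]
ee_rot: [-3.141, -0.001, 1.754]
force: [-0.1, 0.4, -0.3]
grip_width: 0.042
grip_force: 0.0
```

Emit:
carry_out --moves '[{"linear": [0,0,0],"rotation": [0,0,0],"claw": 0.3},{"linear": [0,0,0],"rotation": [0,0,0],"claw": 0.5},{"linear": [0,0,0],"rotation": [0,0,0],"claw": 1},{"linear": [0,0,0],"rotation": [0,0,0],"claw": 1},{"linear": [0,0,0],"rotation": [0,0,0],"claw": 1}]'

```text
t: 48.22
tool_pos: [0.3824, 0.2592, -0.0199]
ee_rot: [-3.141, -0.001, 1.754]
force: [0.0, 0.3, 0.3]
grip_width: 0.0196
grip_force: 29.9
```

Emit:
carry_out --moves '[{"linear": [0,0,0],"rotation": [0,0,0],"claw": 1},{"linear": [0,0,0],"rotation": [0,0,0],"claw": 1},{"linear": [0,0,0],"rotation": [0,0,0],"claw": 1}]'

```text
t: 48.47
tool_pos: [0.3824, 0.2592, -0.0199]
ee_rot: [-3.141, -0.001, 1.754]
force: [-0.1, 0.1, 0.3]
grip_width: 0.019
grip_force: 29.9
```

The spoon is now gripped (19 mm wide, 30 N). Lifting, turning to 91.2°, then moving forward in x and after that in −y, around the cup.

Emit:
carry_out --moves '[{"linear": [0,0,-0.1],"rotation": [0,0,0],"claw": 1},{"linear": [0,0,-0.3],"rotation": [0,0,0],"claw": 1},{"linear": [0,0,-0.5],"rotation": [0,0,0],"claw": 1},{"linear": [0,0,-0.6],"rotation": [0,0,0],"claw": 1},{"linear": [0,0,-0.6],"rotation": [0,0,0],"claw": 1},{"linear": [0,0,-0.4],"rotation": [0,0,0.4],"claw": 1},{"linear": [0,0,0],"rotation": [0,0,0.6],"claw": 1},{"linear": [0,0,0],"rotation": [0,0,0.6],"claw": 1},{"linear": [0,0,0],"rotation": [0,0,0.5],"claw": 1},{"linear": [0,0,0],"rotation": [0,0,0.22],"claw": 1}]'

```text
t: 49.3
tool_pos: [0.3826, 0.2592, 0.0805]
ee_rot: [-3.141, -0.001, 1.59]
force: [-0.3, 0.8, -0.3]
grip_width: 0.0194
grip_force: 29.9
```

Emit:
carry_out --moves '[{"linear": [0,0.4,0],"rotation": [0,0,0],"claw": 1},{"linear": [0,0.7,0],"rotation": [0,0,0],"claw": 1},{"linear": [0,0.8,0],"rotation": [0,0,0],"claw": 1},{"linear": [-0.3,0.8,0],"rotation": [0,0,0],"claw": 1},{"linear": [-0.6,0.5,0],"rotation": [0,0,0],"claw": 1},{"linear": [-0.8,0.25,0],"rotation": [0,0,0],"claw": 1},{"linear": [-0.8,0,0],"rotation": [0,0,0],"claw": 1},{"linear": [-0.8,0,0],"rotation": [0,0,0],"claw": 1},{"linear": [-0.8,0,0],"rotation": [0,0,0],"claw": 1},{"linear": [-0.6,0,0],"rotation": [0,0,0],"claw": 1}]'

```text
t: 50.13
tool_pos: [0.5242, 0.0718, 0.0798]
ee_rot: [-3.14, -0.0, 1.592]
force: [-0.3, 0.2, 0.6]
grip_width: 0.0194
grip_force: 29.9
```

Emit:
carry_out --moves '[{"linear": [-0.2,0,0],"rotation": [0,0,0],"claw": 1},{"linear": [0,0,0],"rotation": [0,0,0],"claw": 1},{"linear": [0,0,0],"rotation": [0,0,0],"claw": 1},{"linear": [0,0,0],"rotation": [0,0,0],"claw": 1}]'

```text
t: 50.47
tool_pos: [0.5246, 0.0673, 0.0799]
ee_rot: [-3.141, -0.001, 1.593]
force: [-0.3, 0.6, -0.1]
grip_width: 0.0194
grip_force: 29.9
```

Run:
```python
from h import *
go(.5245,.0655,-.007,np.radians(91.2)); print(r.observe()['force'])
```

```text
rot units [-0.01 -0.02  0.02] then lin units [-0.044 -0.003  2.172] tcp [0.5246 0.0673 0.0799] rpy [-3.1408e+00 -1.2000e-03  1.5929e+00]
[-0.25916167  0.61907446 -0.1323042 ]
```

Emit:
carry_out --moves '[{"linear": [-0.04,0,0.3],"rotation": [0,0,0],"claw": 1},{"linear": [0,0,0.5],"rotation": [0,0,0],"claw": 1},{"linear": [0,0,0.5],"rotation": [0,0,0],"claw": 1},{"linear": [0,0,0.4],"rotation": [0,0,0],"claw": 1},{"linear": [0,0,0.15],"rotation": [0,0,0],"claw": 1},{"linear": [0,0,0],"rotation": [0,0,0],"claw": 1},{"linear": [0,0,0],"rotation": [0,0,0],"claw": 1},{"linear": [0,0,0],"rotation": [0,0,0],"claw": 1}]'

```text
t: 51.13
tool_pos: [0.5255, 0.065, 0.0068]
ee_rot: [3.141, -0.001, 1.593]
force: [-0.2, 0.3, -0.1]
grip_width: 0.0195
grip_force: 29.9
```

Run:
```python
from h import *
go(.5245,.0655,-.007,np.radians(91.2)); print(r.observe()['force'])
```

```text
rot units [ 0.01 -0.01  0.01] then lin units [ 0.014 -0.025  0.346] tcp [0.5255 0.065  0.0068] rpy [ 3.1407e+00 -7.0000e-04  1.5927e+00]
[-0.23172896  0.27057175 -0.11420122]
```

Emit:
carry_out --moves '[{"linear": [0.01,-0.025,0.12],"rotation": [0,0,0],"claw": 1},{"linear": [0,0,0.1],"rotation": [0,0,0],"claw": 1},{"linear": [0,0,0.08],"rotation": [0,0,0],"claw": 1},{"linear": [0,0,0],"rotation": [0,0,0],"claw": 1},{"linear": [0,0,0],"rotation": [0,0,0],"claw": 1},{"linear": [0,0,0],"rotation": [0,0,0],"claw": 1}]'

```text
t: 51.63
tool_pos: [0.5236, 0.0649, -0.0061]
ee_rot: [-3.141, -0.001, 1.592]
force: [0.6, -1.0, 0.6]
grip_width: 0.0194
grip_force: 29.9
```

Emit:
carry_out --moves '[{"linear": [0,0,0.02],"rotation": [0,0,0],"claw": 1},{"linear": [0,0,0],"rotation": [0,0,0],"claw": 1},{"linear": [0,0,0],"rotation": [0,0,0],"claw": 1}]'

```text
t: 51.88
tool_pos: [0.5236, 0.0649, -0.0069]
ee_rot: [-3.141, -0.001, 1.592]
force: [0.2, 0.1, 0.2]
grip_width: 0.0192
grip_force: 29.9
```

Emit:
carry_out --moves '[{"linear": [0.015,0.02,0.02],"rotation": [0,0,0],"claw": 1},{"linear": [0,0,0],"rotation": [0,0,0],"claw": 1},{"linear": [0,0,0],"rotation": [0,0,0],"claw": 1}]'

```text
t: 52.13
tool_pos: [0.5244, 0.0656, -0.0078]
ee_rot: [-3.141, -0.001, 1.592]
force: [0.0, -0.1, -0.5]
grip_width: 0.0193
grip_force: 29.9
```

Emit:
carry_out --moves '[{"linear": [0,0,0],"rotation": [0,0,0],"claw": 0.45},{"linear": [0,0,0],"rotation": [0,0,0],"claw": 0.35},{"linear": [0,0,0],"rotation": [0,0,0],"claw": 0.35},{"linear": [0,0,0],"rotation": [0,0,0],"claw": 0.35}]'

```text
t: 52.47
tool_pos: [0.5245, 0.0656, -0.0077]
ee_rot: [-3.141, -0.001, 1.592]
force: [0.9, 0.2, 0.3]
grip_width: 0.0303
grip_force: 0.0
```

Emit:
carry_out --moves '[{"linear": [0,0,-0.3],"rotation": [0,0,0],"claw": 0.35},{"linear": [0,0,-0.7],"rotation": [0,0,0],"claw": 0.35},{"linear": [0,0,-0.9],"rotation": [0,0,0],"claw": 0.35},{"linear": [0,0,-0.9],"rotation": [0,0,0],"claw": 0.35},{"linear": [0,0,-0.9],"rotation": [0,0,0],"claw": -0.5},{"linear": [-0.4,0,-0.6],"rotation": [0,0,0],"claw": -1},{"linear": [-0.4,0,0],"rotation": [0,0,0],"claw": -1},{"linear": [0,0,0],"rotation": [0,0,0],"claw": -1},{"linear": [0,0,0],"rotation": [0,0,0],"claw": -1}]'

```text
t: 53.22
tool_pos: [0.5253, 0.0332, 0.1651]
ee_rot: [3.141, -0.001, 1.591]
force: [-0.1, -0.7, -0.8]
grip_width: 0.0589
grip_force: 0.0
```

```bash
python3 spo.py .525 .067 .016 f1 >/dev/null
python3 - <<'E'
from h import *
print(r.observe()['tool_pos'])
g=cv2.imread('pics/f1.png').max(2)
for row in cv2.resize(g[280:540],(100,26),interpolation=cv2.INTER_AREA): print(''.join('0123456789ABCDEFGHIJKLMNOP'[v//10] for v in row))
E
```

```text
[0.52474989 0.03365938 0.16408805]
AAAAAAAAAAAAAAAAAAA976776666676666767777677777777776666666666666666666666655555555555578999999999999
AAAAAAAAAAAAAAAAAAA977777766777776777777777766766666666666666666666666666555555555555579999999999999
AAAAAAAAAAAAAAAAAAA97776766666666666666666666666666666666666777777777777776777777777778A999999999999
AAAAAAAAAAAAABCCCCCA888999888889999999AAAAAABBBCCCDDDDDDCCDDDDEEEEEEEEEEEDCDDDDEEEEEEEEFC99999999999
AAAAAAAAAAAACJLLKKKJGFFGGGGGGGGGGGGHHHHHHHHHHHIIIIIIIIIHHHHHHHHHHHHIHHHHHGFFFFFFFFFFFFGGC99999999999
AAAAAAAAA99ADLNNNNNLIIIIIIIIIIIIIIHIIIIIIIIIIIIIIIIIIIIHHHHIHHHHHHHHHHHHHHGGFFFFFFFFFFFGC99999999999
AAAAAAAAAAAADLNNNNNMIHHHHGGGFFFGHHHIIIIIIIIIIIIIIIIIIIIHHHHIIIIHHHHHIIHHHHHHGFFFFFFFFFFGC99999999999
AAAAAAAAAAAADLNNNNNMIGFDBA9AA999ABDFHHIIIIIIIIIIIIIIIIHIIIIHIHIIIIHHHHHHHHHHGFFFFFFFFFFGDA9999999999
AAAAAAAAAAAADKNNNNNLGBABCCCCDCCCBAA9BFHIIIIIIIIIIIIIIIIIHHIIIHHHIHHHHGGHGGGGFEEDDCDEFFFGDA9A99AAAAAA
AAAAAAAAAAAACKNNNNMGBCDDDDDDDDDDDDDDBBEHIIIIIIIHHHHHHHHGGGFFFFEEEDCCBBBBBABBBBBBAA9CFFGHDAAAA999AAAA
AAAAAAAAAAAACKNNNMIBCDDDDDDDDDDDDDDDDC9CDDDDDDDCCCCCBAA
[... 860 characters left out ...]
AAAA9ABINNNNNLIHHHIIIIHHIKKLLLLLLLKJIIIIIIIIIHHIIHHHIIHHHHHHHHHHHHHHHHHHHGFFFFGLMMGA9999999999
999999999999BINNNNNLIHHHHHIIIHJLMMMMMMMLLJHGGGGGGGGFFGGFGGGGFEEDDDDDDCCCCBBBBBBAA999ADFEB99999999999
999999999999AEGGGGGECCCCCCCCCCCEFFFEEDDCCB9888888877777778787777777766666666666555557899999999999999
9999999999999999999866666666666899999999998666666666666666666666666666666677666655557899999999999999
999999999999A999999866655555556899999999997666666666666666666666666789BCCCDDCBBA97667999999999999999
AAAAAAA9AAA9999999986655566655689999998998766666666666666666666679BDFGGHHHGFFFFFEDCA9AA9999999999999
AAA9999999999999999978999ABBA99ABA99989998766666666666666666667ADFGHHHHGFDCBBDEFFFFFFGFCA99999999999
```

The spoon fills its outline to within about 1.5 mm and points the right way. A quick check that the others are undisturbed, then hand in.

Run:
```python
from h import *
c=r.calibration('top'); im=r.capture('top')
for n,cx,cy,z,f in (('cup rim',.458,.1116,.062,lambda h:(h[...,0]>55)&(h[...,0]<105)&(h[...,1]>25)&(h[...,2]<170)),('lemon',.45,.0157,.04,lambda h:(h[...,0]>18)&(h[...,0]<36)&(h[...,1]>110)),('timer',.4555,-.082,.03,lambda h:((h[...,0]<10)|(h[...,0]>170))&(h[...,1]>150))):
    hs=cv2.cvtColor(rect(c,im,'top',cx,cy,z,.045,.5),cv2.COLOR_BGR2HSV); m=f(hs).astype(np.uint8)
    k=max(cv2.findContours(m,0,1)[0],key=cv2.contourArea); e=cv2.fitEllipse(cv2.convexHull(k)); print(n,np.round(w(*e[0],cx,cy,.045,.5),4),np.array(e[1])*.5,round(e[2]))
s=r.observe(); print(s['t'],s['force'].round(1)); print(r.close_job())
```

```text
cup rim [0.4608 0.1106] [46.31042862 53.55849838] 179
lemon [0.45   0.0175] [51.5727005  69.89933014] 180
timer [ 0.4575 -0.0798] [54.6240387 55.9511261] 176
53.3167 [-0.4 -0.2 -0.1]
the job is handed in; nothing more can be done
None
```

The cup, lemon, timer and spoon are each on their own outline the right way round, let go with the arm clear, by camera fits 1–2 mm off at most, and the job was handed in at 53 s; two grasps missed and were redone (the first on the cup, which stayed upright, and several on the spoon).

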